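# Clamp an offcut in a quick-release woodworking vise

### The job

The wood offcut lying loose in the quick-release vise has to be held fast for planing. Press the thumb lever right down and keep it down while you slide the front jaw in until the offcut is nipped between both jaws, let the lever up so that the half-nut can catch the screw, then turn the tommy bar clockwise (seen from its own end) until the work is clamped firmly, 10 to 12 N of push square to the bar at its end. Do not bruise the work by over-tightening or strain the lever, and leave the other tools alone.

Things in the scene. Friction and masses are not known exactly. Their poses are not given: they have to be found in the camera images.
- vise: Fixed quick-release vise, bolted to a plywood board 265x170x22 mm. Origin: bench height, below the middle of the rear (fixed) jaw's wooden clamping face, on the screw's centre line. x runs along the screw from the tommy bar to the rear jaw, y to the left seen from the bar, z up. Jaws 150 mm wide, iron tops z 112 mm. The work rests on two 16 mm guide rods whose tops are at z 84 mm.
- front_lining (a point): Middle of the top edge of the clamping face of the sliding front jaw (z 114 mm): a wooden lining 12 mm thick on an iron jaw whose flat outer face lies 38 mm on the -x side of this point. The work is 60 mm thick, so at nipping this point lies 60 mm on the -x side of the vise's origin. Fingers that hold the lever down push the jaw in by its outer face.
- front_jaw (a joint): Slide of the front jaw, m; 0 = jaws 120 mm apart, grows as it closes (60 mm work nipped at 0.060). Lever up: the half-nut locks it. Lever down: about 4 N slides it. When the lever is let up the half-nut either catches at once (it may shift the jaw back up to 2 mm) or rides on a thread crest and drops in during the first part of the turn (thread pitch 4 mm), so the turn needed differs: 0.2 to 1.7 rad.
- lever (a joint): Steel thumb lever on the trip bar, rad; hinge along the vise's x, 28 mm to the right (-y) of the screw, z 76 mm. 0 = up, 0.40 = pressed down on its stop; the half-nut is clear of the thread above 0.25. Spring: 2 to 5 N on the pad to start it, 8 to 10 N at the bottom. Springs up when let go; must not be pressed with more than 40 N.
- lever_pad (a point): Spot to press: top of the lever's blade, 40 mm to the right (-y) of its hinge, 56 mm on the -x side of front_lining (18 mm in front of the iron jaw's outer face), z about 90 mm when up, some 15 mm lower when down. Blade 29 mm along x, 54 mm along y, rising outward by 0.2 rad when up.
- screw (a joint): Turn of the screw and tommy bar, rad; 0 = bar level, grows clockwise seen from the bar's end, which tightens (20 mm a turn, 4 mm pitch). Its friction, 0.35 N m, takes 6 N square to the bar at a ball; the screw holds itself. More than that is clamping: 0.48 N m (8 N) = 40 N on the work, the least; 0.62 N m (10 N) = 85 N, right; 0.83 N m (14 N) = 150 N, bruised.
- ball_a (a point): Centre of one of the 18 mm steel balls on the ends of the tommy bar (10 mm rod; both balls 60 mm from the screw's axis, which is at z 75 mm). On the vise's +y side at joint value 0 and rising from there as the screw tightens; at the start it is the upper ball, left of the screw. The bar turns in a plane 112 mm on the -x side of front_lining and moves with the jaw. Push it over from its left side.
- ball_b (a point): Centre of the like ball on the other end of the tommy bar.
- work: The work: a loose wood offcut 60x120x45 mm, 45 mm high, lying on the guide rods between the jaws, 60 mm side along the vise's x. Origin at the centre of its underside. At the start it stands a little off the rear jaw and slightly askew.
- try_square: Bystander: try square with wooden stock and steel blade, 178x110x22 mm, flat on the bench to the right; origin under its middle.
- marking_gauge: Bystander: wooden marking gauge, 72x210x58 mm, on the bench to the left; origin under its middle.
- chisel: Bystander: bevel chisel with wooden handle, 275 mm, flat on the bench to the right; origin under its middle.
Things that resemble listed ones, but are neither listed nor needed, are in the scene too. Leave any green look-alike of the work alone.

How it is judged:
By the outcome, as a careful person would: the job done as asked, in the order asked, and still so for the second after the job is handed in, with the robot touching nothing.
It also fails if it takes over 56 s, if anything falls off the work surface, if the arm or the gripper's body presses on something with over 40 N, if the wrist force passes 120 N, or if a joint passes its speed limit or range.

### The arm

A 6-joint arm with a two-finger parallel gripper is mounted at the origin on a cart in front of the work surface, level with it; the furniture and walls round the work are solid. World frame = base frame: x ahead of the robot, y to its left, z up, the work surface at z = 0. Lengths are in mm, angles in rad, forces in N, time in s.
With the tool pointing down it reaches from about 275 to 750 mm from the base axis. Payload 10.2 kg.
Tool frame: the origin (TCP) lies on the front face of the gripper's body, between the roots of the fingers; the fingertips stand 73 mm ahead of it and the grasp point (between the pads) lies 54 mm ahead of it; z points along the fingers, y is the line along which they close (so a half turn about z gives the same grasp; the last joint's range is limited). The gripper opens to 85 mm and grips with 20 to 120 N. Pads are 22 mm wide; open, the fingers measure 114 mm over their backs; the gripper's body (76 mm by 85 mm) begins 54 mm behind the grasp point. The pads swing forward as they close: fully open they stand 13 mm farther back than shut.
Start: joints at [-1.539, 0.313, 1.498, -0, 1.331, -0.223], TCP at [132.314, -508.06, 303.894] pointing down, gripper open.
Joint ranges: [-2.94, 2.94], [-0.97, 2.17], [0.19, 2.56], [-1.23, 4.37], [0.02, 3.11], [-2.88, 2.88]. Speed limits (rad/s): [2.39, 2.39, 3.01, 3.14, 3.14, 3.14].

### API

Orientations are given as a unit quaternion [w, x, y, z].
In Python, from rig import * gives the robot as it stands.
- The arm moves only by the tool step_arm, never from a script. Its argument "plan" is a list of rows, each an object with "offset": the shift along the tool's x, y, z in cm, a list of three; "rot": the turn, a rotation vector about the tool's x, y, z in degrees, a list of three; "gripper": the finger opening in cm, from 0 to 8.54. In form: [{"offset": [x, y, z], "rot": [wx, wy, wz], "gripper": gripper}, ...]. A call has 1 to 12 rows; each row is the pose to reach, as a shift and turn from the pose commanded when the call began, along the tool's axes at that moment; what a row does not reach only later rows make up. A row lasts 1/10 s, in which the tool goes at most 50 mm and 8.59 degrees, less where a joint would pass 70% of its speed; a pose out of reach is approached as far as the arm can. A call with a gripper value outside its range is refused whole. The fingers move at their own pace and stop on an object; "squeeze" is the grip in N (left out, the last holds). Time passes only in rows, so rows that repeat a pose let the fingers close. It gives the time, the measured TCP pose, the force, the opening and the grip force at its end, in the units of the state.
- sense(): the state, without advancing time (a new reading comes with each control period).
- capture(name): name is "scene" or "top" or "wrist"; returns a dict with "color" (480x640x3 uint8, red, green, blue), "depth" (480x640 float32, mm along the optical axis (not along the pixel's ray), 0 where there is no reading), "vertical_fov" (degrees; the focal length in pixels is half the picture's height over the tangent of half this angle, whatever the lens; pixels are square), "cx", "cy" (the principal point, pixels), "rvec" (rotation vector, rad) and "tvec" (3), from world to camera coordinates, as OpenCV has them; the wrist camera has in their place "mount" (4x4, takes a point from camera to tool coordinates, whose origin is the TCP and whose axes are the flange's). Camera axes: x right, y down, z forward; pixel columns grow to the right and rows downward; lengths in mm; the calibration is good to about 2 mm. The wrist camera is an equidistant fisheye: a pixel r from the principal point sees the ray r / f radians off the axis. A picture is of the moment at which its call begins: read the wrist's pose just before it.
- finish_job(): hands the job in; it is judged then, once.
The state is a dict: "time_s": time; "joints": joint angles; "dq": joint speeds; "tau": joint torques, N m; "eef_pos": TCP position; "ee_rot": TCP orientation; "force": force on the tool from outside, world axes, zero at the start; "wrist_torque": the same for the moment, N m; "grip_width": opening from 0.0 (shut) to 1.0 (fully open); "grip_force": force on a finger pad.
Only numpy, scipy, OpenCV 4.12 (cv2) and the standard library are available. Lean on these libraries where they do the work, as an engineer would, in place of code of your own. Each camera call takes 0.05 s, during which the arm holds its last target. There are 200 camera calls.

## Working session

There is one attempt and no reset: what is moved stays moved. The work goes in short steps, Python scripts to look and compute and a tool call to move; the robot and the scene stay as the last step left them, time stands still between calls to the robot, and variables do not carry over. Pictures are saved under pics/ and viewed, at most 10 in all, crops included, and the job is handed in when it is done.

Besides the shell and the picture viewer there is one more tool, called by a JSON object that holds its "api" and its "payload", one argument or row to a line. step_arm: Moves the arm, as the interface text tells. Its arguments: {"type":"object","properties":{"plan":{"type":"array"},"squeeze":{"type":"number"}},"required":["plan"]}

```bash
mkdir -p pics
cat > h.py <<'E'
from rig import *
import numpy as np, cv2
from scipy.spatial.transform import Rotation as R
def cam(n):
    s=sense(); c=capture(n); c['f']=240/np.tan(np.radians(c['vertical_fov'])/2)
    if n=='wrist':
        T=np.eye(4); q=s['ee_rot']; T[:3,:3]=R.from_quat([q[1],q[2],q[3],q[0]]).as_matrix(); T[:3,3]=s['eef_pos']; c['T']=T@np.array(c['mount'])
    else:
        M=np.eye(4); M[:3,:3]=cv2.Rodrigues(np.array(c['rvec'],float))[0]; M[:3,3]=np.ravel(c['tvec']); c['T']=np.linalg.inv(M)
    c['fish']=n=='wrist'
    return c
def ray(c,u,v):
    a=(np.asarray(u,float)-c['cx'])/c['f']; b=(np.asarray(v,float)-c['cy'])/c['f']
    if c['fish']:
        r=np.hypot(a,b)+1e-12; k=np.tan(r)/r; a,b=a*k,b*k
    return np.stack([a,b,np.ones_like(a)],-1)
def pts(c,u,v,d=None):
    u=np.asarray(u);v=np.asarray(v)
    if d is None: d=c['depth'][v.astype(int),u.astype(int)]
    p=ray(c,u,v)*np.asarray(d)[...,None]
    return p@c['T'][:3,:3].T+c['T'][:3,3]
def cloud(c):
    v,u=np.mgrid[0:480,0:640]; return pts(c,u,v,c['depth'])
def plane(c,u,v,z):
    r=ray(c,u,v)@c['T'][:3,:3].T; o=c['T'][:3,3]; return o+r*((z-o[2])/r[...,2])[...,None]
def save(c,n): cv2.imwrite('pics/'+n+'.png',c['color'][:,:,::-1])
E
python3 - <<'E'
from h import *
import pickle
print(sense())
for n in ('scene','top','wrist'):
    c=cam(n); save(c,n+'0'); pickle.dump(c,open(n+'0.pkl','wb')); print(n,c['T'].round(2).tolist(),c['f'],c['cx'],c['cy'])
E
```

```text
{'time_s': 0.0, 'joints': array([-1.53937791e+00,  3.13484874e-01,  1.49845533e+00, -2.02600881e-05,
        1.33098622e+00, -2.23382923e-01]), 'dq': array([-1.15340043e-03, -1.30075100e-04,  4.07118536e-04, -1.32964778e-03,
       -2.25238065e-05,  1.64723870e-03]), 'tau': array([-3.08057926e-03, -4.12268257e+01, -2.59747159e+01, -3.86443771e-04,
        4.11579516e-03,  7.94575840e-06]), 'eef_pos': array([ 132.31590512, -507.88130246,  303.31029454]), 'ee_rot': array([-6.64759662e-04,  9.91894978e-01,  1.27058675e-01,  5.41177517e-05]), 'force': array([-0.32380277,  0.25414982, -0.77002131]), 'wrist_torque': array([ 0.05650637, -0.0217297 ,  0.00961616]), 'grip_force': 0.0, 'grip_width': 0.9952616819038523}
scene [[-0.65, -0.49, 0.59, -225.02], [-0.76, 0.42, -0.49, 673.18], [-0.01, -0.76, -0.65, 958.75], [0.0, 0.0, 0.0, 1.0]] 543.6317545760381 319.0534770469214 244.75064885628183
top [[0.03, -1.0, 0.04, 487.71], [-1.0, -0.03, 0.01, -12.57], [-0.0, -0.04, -1.0, 1310.58], [0.0, 0.0, 0.0, 1.0]] 521.3949527348135 318.53539033550624 242.2005567597963
wrist [[0.25, -0.92, -0.3, 211.16], [-0.97, -0.24, -0.08, -488.58], [-0.0, 0.31, -0.95, 372.95], [0.0, 0.0, 0.0, 1.0]] 371.64829954431775 316.28998679513785 241.65920694051667
```

View pics/scene0.png

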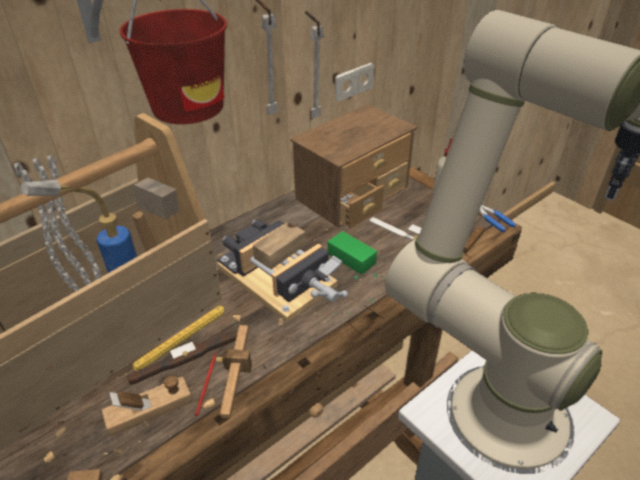

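View pics/top0.png

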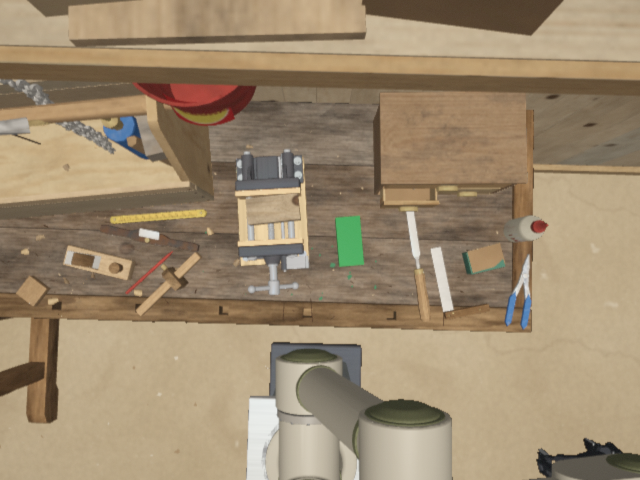

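The vise is at top (272,215), with its screw axis roughly along world x. The tommy bar is at top (273,287), the lever at (297,262), and the green look-alike at (349,240). Next I'll zoom in on the vise and get coordinates.

Run:
```python
from h import *
import pickle
t=pickle.load(open('top0.pkl','rb')); s=pickle.load(open('scene0.pkl','rb'))
a=cv2.resize(t['color'][145:305,225:320],None,fx=3.6,fy=3.6,interpolation=cv2.INTER_CUBIC)
b=cv2.resize(s['color'][210:320,210:360],None,fx=3,fy=3,interpolation=cv2.INTER_CUBIC)
im=np.zeros((580,800,3),np.uint8); im[:576,:342]=a; im[:330,345:795]=b
cv2.imwrite('pics/crop0.png',im[:,:,::-1])
P=cloud(t)
for v in range(150,300,4): print(v,' '.join('%d,%d,%d'%tuple(P[v,u]) for u in (255,272,290,298)))
```

```text
150 770,162,0 771,119,0 772,73,2 773,53,1
154 759,161,3 760,118,3 744,67,87 764,53,-5
158 743,157,30 733,109,89 735,67,86 746,51,32
162 733,157,31 722,108,96 725,67,85 734,50,42
166 723,156,34 713,108,91 715,66,87 726,50,33
170 713,156,35 704,108,89 706,66,87 715,50,38
174 703,156,31 694,108,92 697,66,85 705,49,39
178 694,156,28 685,108,88 683,64,108 684,46,108
182 671,144,114 673,105,110 673,63,115 674,45,111
186 662,145,109 663,105,115 664,63,112 665,45,109
190 653,144,112 654,105,112 655,63,114 656,45,109
194 644,144,110 644,104,116 643,61,132 649,45,88
198 632,141,129 633,102,128 634,61,129 639,45,96
202 623,141,126 625,103,124 625,61,127 626,43,129
206 614,141,126 615,102,128 616,61,129 616,42,131
210 605,140,128 606,101,129 607,61,126 607,42,129
214 596,140,124 597,101,127 597,60,132 598,42,128
218 586,139,130 588,101,128 589,60,129 590,42,125
222 577,139,128 579,102,117 583,62,88 589,47,18
226 575,152,23 573,105,82 574,62,83 579,46,21
230 565,152,27 563,104,81 564,62,87 569,46,23
234 556,152,20 553,104,84 555,61,87 559,45,24
238 546,152,21 544,104,82 545,61,84 545,41,112
242 532,140,113 534,101,110 535,59,115 535,41,111
246 523,140,111 524,100,110 526,59,112 526,41,107
250 514,139,110 515,100,111 516,59,111 517,40,111
254 505,139,109 506,100,109 507,58,109 508,40,109
258 496,141,88 497,101,92 498,60,82 499,41,83
262 486,150,21 488,101,93 489,60,82 489,41,83
266 476,152,-3 478,101,89 479,59,81 480,40,90
270 466,152,0 469,101,81 469,64,-2 469,44,0
274 456,151,0 459,101,83 459,64,-2 459,43,-1
278 446,151,1 450,101,83 449,63,2 449,43,-1
282 436,151,0 441,100,86 439,63,0 439,43,1
286 426,150,0 432,99,88 431,59,53 431,41,42
290 422,136,109 422,99,86 419,62,-5 419,42,-6
294 406,150,-2 413,99,85 409,62,2 409,42,0
298 396,149,2 397,107,-4 399,61,0 399,42,-2
```

View pics/crop0.png

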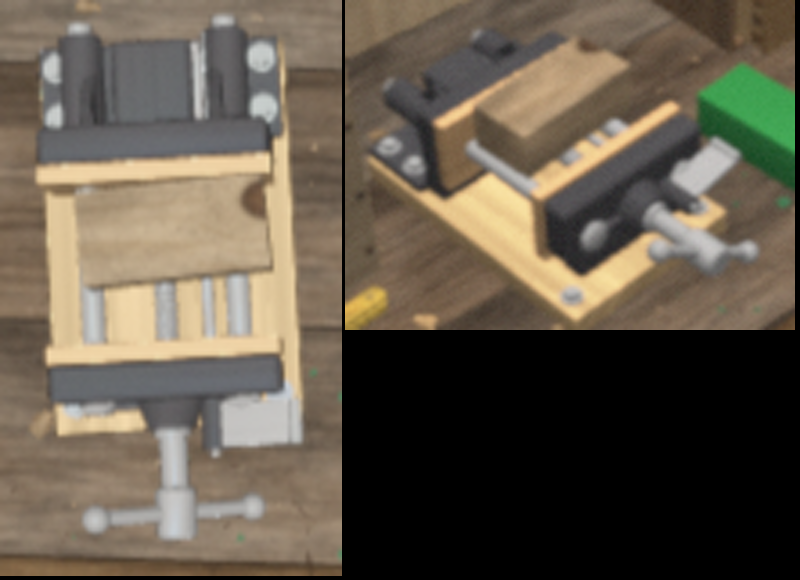

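The crop shows the front jaw outer edge at crop (50..282, ~395), the lever blade at (258,420), ball_a at (96,520) and ball_b at (252,506). The offcut is off the rear jaw and slightly askew. Next I'll fit the vise frame.

Run:
```python
from h import *
import pickle
t=pickle.load(open('top0.pkl','rb')); s=pickle.load(open('scene0.pkl','rb'))
P=cloud(t)
for nm,lo,hi in (('front',490,552),('rear',645,695)):
    x,y,z=P[...,0],P[...,1],P[...,2]
    m=(x>lo)&(x<hi)&(y>5)&(y<185)&(z>103)&(z<121)
    m=cv2.morphologyEx(m.astype(np.uint8),cv2.MORPH_OPEN,np.ones((3,3),np.uint8))>0
    q=P[m]; r=cv2.minAreaRect(q[:,:2].astype(np.float32)); print(nm,m.sum(),r,q[:,2].mean(), cv2.boxPoints(r).round(1).tolist())
for u,v in ((251.7,289.4),(295,285.6)):
    u0,v0=int(u),int(v); print([P[v0+j,u0+i].round(0).tolist() for j in (-1,0,1) for i in (-1,0,1)])
    print([plane(t,u,v,z).round(1).tolist() for z in (50,75,105)])
# scene: balls approx crop pixel (665,250),(745,250)
S=cloud(s)
for a,b in ((660,250),(747,251),(712,250),(700,180)):
    u=int((a-345)/3+210); v=int(b/3+210); print(u,v,[S[v+j,u+i].round(0).tolist() for j in (-1,0,1) for i in (-1,0,1)])
m=(np.abs(S[...,0]-420)<30)&(np.abs(S[...,1]-100)<90)&(S[...,2]>20)
vv,uu=np.where(m)
for k in np.argsort(S[m][:,1])[::12]: print(S[vv[k],uu[k]].round(0).tolist(),end=' ')
```

```text
front 1056 ((521.3607177734375, 105.47337341308594), (38.12082290649414, 149.6297607421875), 4.9503703117370605) 111.81169817963823 [[495.8999938964844, 178.39999389648438], [508.79998779296875, 29.299999237060547], [546.7999877929688, 32.599998474121094], [533.9000244140625, 181.6999969482422]]
rear 950 ((669.5469970703125, 113.69741821289062), (48.589176177978516, 142.31314086914062), 0.05557761341333389) 111.73991480673645 [[645.2000122070312, 184.8000030517578], [645.2999877929688, 42.5], [693.9000244140625, 42.599998474121094], [693.7999877929688, 184.89999389648438]]
[[427.0, 147.0, 117.0], [427.0, 145.0, 118.0], [427.0, 143.0, 118.0], [425.0, 147.0, 117.0], [425.0, 145.0, 120.0], [425.0, 142.0, 120.0], [423.0, 147.0, 120.0], [423.0, 145.0, 118.0], [423.0, 142.0, 120.0]]
[[420.6, 152.2, 50.0], [422.0, 148.9, 75.0], [423.6, 145.0, 105.0]]
[[436.0, 51.0, 46.0], [437.0, 48.0, 48.0], [437.0, 46.0, 47.0], [434.0, 51.0, 48.0], [434.0, 48.0, 43.0], [434.0, 46.0, 47.0], [432.0, 51.0, 48.0], [432.0, 48.0, 45.0], [432.0, 46.0, 50.0]]
[[432.9, 48.1, 50.0], [434.0, 46.9, 75.0], [435.3, 45.
[... 688 characters left out ...]
4.0, 87.0], [480.0, 61.0, 88.0], [480.0, 58.0, 87.0], [480.0, 55.0, 85.0], [480.0, 62.0, 86.0], [479.0, 59.0, 85.0], [475.0, 60.0, 88.0]]
[430.0, 42.0, 42.0] [432.0, 50.0, 48.0] [431.0, 54.0, 52.0] [425.0, 59.0, 46.0] [428.0, 70.0, 58.0] [427.0, 90.0, 84.0] [441.0, 92.0, 85.0] [414.0, 95.0, 85.0] [415.0, 97.0, 91.0] [417.0, 98.0, 88.0] [415.0, 100.0, 84.0] [410.0, 101.0, 73.0] [450.0, 103.0, 82.0] [420.0, 104.0, 89.0] [450.0, 106.0, 78.0] [424.0, 107.0, 85.0] [412.0, 108.0, 86.0] [414.0, 109.0, 82.0] [430.0, 111.0, 90.0] [421.0, 116.0, 90.0] [427.0, 122.0, 96.0] [420.0, 131.0, 104.0] [423.0, 140.0, 117.0] [416.0, 145.0, 116.0] [417.0, 148.0, 115.0] [416.0, 151.0, 118.0] [422.0, 154.0, 108.0]
```

```bash
cat >> h.py <<'E'
YAW=np.radians(5.0)
VX=np.array([np.cos(YAW),np.sin(YAW),0]); VY=np.array([-np.sin(YAW),np.cos(YAW),0])
def Rt(tilt=0): # tool down, y along -vise y; tilt about vise x, + = fingers point to -y side
    b=np.column_stack([VX,-VY,[0,0,-1]]); return R.from_rotvec(-VX*tilt).as_matrix()@b
def go(p,tilt=0):
    s=sense(); q=s['ee_rot']; A=R.from_quat([q[1],q[2],q[3],q[0]]).as_matrix()
    print('offset cm',(A.T@(np.array(p)-s['eef_pos'])/10).round(2),'rot',np.degrees(R.from_matrix(A.T@Rt(tilt)).as_rotvec()).round(2))
E
python3 -c "
from h import *
go([492.5,35,300])"
```

```text
offset cm [ 48.54 -43.46   0.4 ] rot [-0.05 -0.01  9.6 ]
```

{"api": "step_arm", "payload": {
  "plan": [
    {"offset":[24,-21.7,0.2],"rot":[0,0,9.6],"gripper":0},
    {"offset":[24,-21.7,0.2],"rot":[0,0,9.6],"gripper":0},
    {"offset":[48.5,-43.5,0.4],"rot":[0,0,9.6],"gripper":0},
    {"offset":[48.5,-43.5,0.4],"rot":[0,0,9.6],"gripper":0},
    {"offset":[48.5,-43.5,0.4],"rot":[0,0,9.6],"gripper":0},
    {"offset":[48.5,-43.5,0.4],"rot":[0,0,9.6],"gripper":0},
    {"offset":[48.5,-43.5,0.4],"rot":[0,0,9.6],"gripper":0},
    {"offset":[48.5,-43.5,0.4],"rot":[0,0,9.6],"gripper":0},
    {"offset":[48.5,-43.5,0.4],"rot":[0,0,9.6],"gripper":0},
    {"offset":[48.5,-43.5,0.4],"rot":[0,0,9.6],"gripper":0},
    {"offset":[48.5,-43.5,0.4],"rot":[0,0,9.6],"gripper":0},
    {"offset":[48.5,-43.5,0.4],"rot":[0,0,9.6],"gripper":0}
  ]
}}

```text
time_s: 1.35
eef_pos: [464.3, -5.6, 300.2]
ee_rot: [0.0, 0.999, 0.044, 0.0]
force: [0.1, -1.7, 0.2]
grip_width: 0.004
grip_force: 0.0
```

```bash
python3 -c "
from h import *
print(sense()); go([492.5,35,175])"
```

```text
{'time_s': 1.35, 'joints': array([-2.65286994e-01,  1.81713641e-01,  1.67643450e+00, -8.37516479e-05,
        1.28326286e+00,  1.21802840e+00]), 'dq': array([ 1.09622735e+00,  5.75565515e-01, -6.76087302e-01,  5.35522257e-04,
        9.16642639e-02,  1.09216426e+00]), 'tau': array([ -4.50100824, -39.39346433, -21.72193229,   0.15761352,
         0.05704938,  -1.38503172]), 'eef_pos': array([464.2613705 ,  -5.63473132, 300.21589044]), 'ee_rot': array([6.58791220e-05, 9.99043014e-01, 4.37383794e-02, 7.43119708e-05]), 'force': array([ 0.11525167, -1.67400097,  0.23785797]), 'wrist_torque': array([-0.0802661 , -0.03102725,  0.00926971]), 'grip_force': 0.0, 'grip_width': 0.003940024168118001}
offset cm [ 3.17 -3.8  12.52] rot [ 0.01 -0.01  0.01]
```

{"api": "step_arm", "payload": {
  "plan": [
    {"offset":[2.8,-3.3,0],"rot":[0,0,0],"gripper":0},
    {"offset":[2.8,-3.3,5],"rot":[0,0,0],"gripper":0},
    {"offset":[2.8,-3.3,9.5],"rot":[0,0,0],"gripper":0},
    {"offset":[2.8,-3.3,9.5],"rot":[0,0,0],"gripper":0},
    {"offset":[2.8,-3.3,9.5],"rot":[0,0,0],"gripper":0},
    {"offset":[2.8,-3.3,9.5],"rot":[0,0,0],"gripper":0},
    {"offset":[2.8,-3.3,9.5],"rot":[0,0,0],"gripper":0}
  ]
}}

```text
time_s: 2.05
eef_pos: [489.3, 27.2, 207.3]
ee_rot: [0.0, 0.999, 0.043, 0.002]
force: [1.7, -0.3, -0.8]
grip_width: -0.0
grip_force: 0.0
```

Run:
```python
from h import *
c=cam('wrist'); t=cam('top')
a=cv2.resize(t['color'][225:305,225:325],None,fx=4,fy=4,interpolation=cv2.INTER_CUBIC)
im=np.zeros((480,800,3),np.uint8); im[:320,:400]=a; im[:300,400:]=cv2.resize(c['color'],(400,300),interpolation=cv2.INTER_AREA)
cv2.imwrite('pics/w1.png',im[:,:,::-1]); go([492.5,35,175]); s=sense();print(s['eef_pos'],s['force'])
P=cloud(c); print('wrist cloud around lever')
m=(np.abs(P[...,0]-490)<45)&(np.abs(P[...,1]-40)<35)&(P[...,2]>60)&(P[...,2]<100)
vv,uu=np.where(m)
for k in range(0,len(vv),max(1,len(vv)//50)): print(uu[k],vv[k],P[vv[k],uu[k]].round(0).tolist(),end=' ')
```

```text
offset cm [ 0.41 -0.74  3.16] rot [ 0.04 -0.14 -0.02]
[488.95898639  27.32821594 206.58072325] [-0.95192538  0.38349121  0.10495771]
wrist cloud around lever
313 193 [531.0, 32.0, 67.0] 320 246 [506.0, 26.0, 89.0] 316 250 [505.0, 28.0, 91.0] 301 251 [503.0, 36.0, 89.0] 286 252 [501.0, 44.0, 88.0] 272 253 [499.0, 51.0, 86.0] 258 254 [497.0, 59.0, 85.0] 243 255 [495.0, 68.0, 82.0] 332 255 [503.0, 19.0, 93.0] 317 256 [501.0, 27.0, 90.0] 302 257 [500.0, 35.0, 90.0] 290 258 [498.0, 41.0, 88.0] 279 259 [496.0, 47.0, 86.0] 266 260 [494.0, 55.0, 85.0] 253 261 [493.0, 62.0, 84.0] 240 262 [491.0, 70.0, 83.0] 329 262 [500.0, 20.0, 94.0] 317 263 [498.0, 26.0, 91.0] 304 264 [495.0, 33.0, 89.0] 292 265 [494.0, 40.0, 87.0] 281 266 [493.0, 46.0, 88.0] 268 267 [490.0, 53.0, 85.0] 255 268 [488.0, 61.0, 84.0] 244 269 [487.0, 67.0, 83.0] 231 270 [486.0, 75.0, 84.0] 320 270 [495.0, 25.0, 95.0] 307 271 [492.0, 31.0, 89.0] 294 272 [490.0, 38.0, 88.0] 282 273 [488.0, 45.0, 87.0] 269 274 [486.0, 53.0, 85.0] 257 275 [485.0, 59.0, 85.0] 244 276 [482.0, 67.0, 82.0] 233 277 [482.0, 74.0, 84.0] 322 277 [491.0, 23.0, 94.0] 309 278 [488.0, 30.0, 90.0] 298 279 [486.0, 36.0, 89.0] 285 280 [484.0, 43.0, 88.0] 272 281 [483.0, 51.0, 87.0] 259 282 [480.0, 58.0, 84.0] 247 283 [478.0, 65.0, 83.0] 235 284 [477.0, 72.0, 84.0] 324 284 [487.0, 22.0, 94.0] 313 285 [484.0, 27.0, 90.0] 300 286 [482.0, 35.0, 90.0] 290 287 [480.0, 40.0, 87.0] 277 288 [478.0, 48.0, 86.0] 272 289 [477.0, 50.0, 86.0] 282 290 [477.0, 45.0, 86.0] 297 291 [479.0, 36.0, 88.0] 321 292 [482.0, 23.0, 95.0] 319 294 [480.0, 24.0, 92.0]
```

View pics/w1.png

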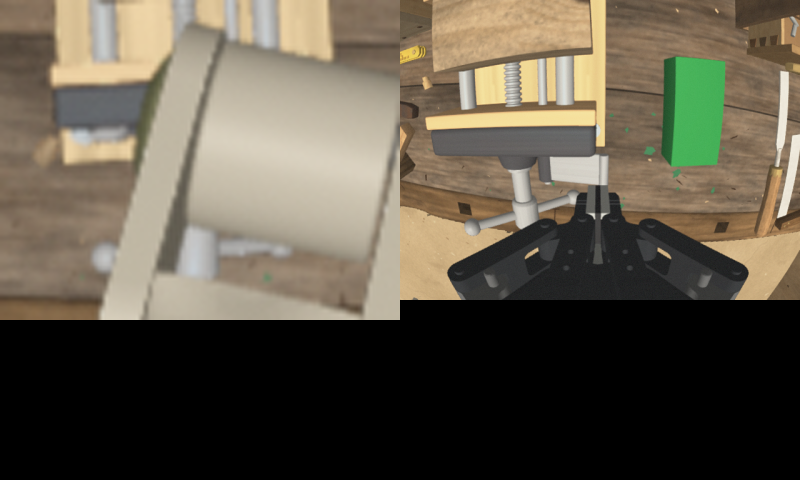

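The wrist view shows the lever blade right under the closed fingertips, clear of the jaw. The cloud puts the pad at about (490,37,89), which agrees with my estimate.

{"api": "step_arm", "payload": {
  "plan": [
    {"offset":[0.4,-0.7,2],"rot":[0,0,0],"gripper":0},
    {"offset":[0.4,-0.7,4.1],"rot":[0,0,0],"gripper":0},
    {"offset":[0.4,-0.7,4.1],"rot":[0,0,0],"gripper":0},
    {"offset":[0.4,-0.7,4.1],"rot":[0,0,0],"gripper":0},
    {"offset":[0.4,-0.7,4.1],"rot":[0,0,0],"gripper":0}
  ]
}}

```text
time_s: 2.65
eef_pos: [492.4, 34.7, 165.4]
ee_rot: [0.0, 0.999, 0.044, 0.001]
force: [-0.3, -1.2, 0.5]
grip_width: -0.001
grip_force: 0.0
```

{"api": "step_arm", "payload": {
  "plan": [
    {"offset":[0,0,0.3],"rot":[0,0,0],"gripper":0},
    {"offset":[0,0,0.6],"rot":[0,0,0],"gripper":0},
    {"offset":[0,0,0.9],"rot":[0,0,0],"gripper":0},
    {"offset":[0,0,0.9],"rot":[0,0,0],"gripper":0},
    {"offset":[0,0,0.9],"rot":[0,0,0],"gripper":0}
  ]
}}

```text
time_s: 3.15
eef_pos: [492.2, 34.6, 155.5]
ee_rot: [0.0, 0.999, 0.044, 0.0]
force: [1.0, -2.5, 4.0]
grip_width: -0.001
grip_force: 2.1
```

{"api": "step_arm", "payload": {
  "plan": [
    {"offset":[0,0,0.2],"rot":[0,0,0],"gripper":0},
    {"offset":[0,0,0.4],"rot":[0,0,0],"gripper":0},
    {"offset":[0,0,0.4],"rot":[0,0,0],"gripper":0}
  ]
}}

```text
time_s: 3.45
eef_pos: [492.2, 34.5, 151.6]
ee_rot: [0.0, 0.999, 0.044, 0.0]
force: [-0.4, -4.2, 7.7]
grip_width: 0.002
grip_force: 3.9
```

{"api": "step_arm", "payload": {
  "plan": [
    {"offset":[0,0,0.15],"rot":[0,0,0],"gripper":0},
    {"offset":[0,0,0.15],"rot":[0,0,0],"gripper":0}
  ]
}}

```text
time_s: 3.65
eef_pos: [492.3, 34.4, 150.2]
ee_rot: [0.0, 0.999, 0.044, 0.001]
force: [-1.1, -5.8, 6.0]
grip_width: 0.0
grip_force: 4.1
```

{"api": "step_arm", "payload": {
  "plan": [
    {"offset":[0,0,0.15],"rot":[0,0,0],"gripper":0},
    {"offset":[0,0,0.15],"rot":[0,0,0],"gripper":0}
  ]
}}

```text
time_s: 3.85
eef_pos: [492.2, 34.4, 148.8]
ee_rot: [0.001, 0.999, 0.044, 0.001]
force: [-1.1, -4.9, 8.8]
grip_width: -0.0
grip_force: 4.5
```

{"api": "step_arm", "payload": {
  "plan": [
    {"offset":[0,0,0.1],"rot":[0,0,0],"gripper":0},
    {"offset":[0,0,0.1],"rot":[0,0,0],"gripper":0}
  ]
}}

```text
time_s: 4.05
eef_pos: [492.2, 34.4, 147.8]
ee_rot: [0.001, 0.999, 0.044, 0.0]
force: [-1.5, -3.8, 9.1]
grip_width: 0.001
grip_force: 4.9
```

{"api": "step_arm", "payload": {
  "plan": [
    {"offset":[0,0,0.1],"rot":[0,0,0],"gripper":0},
    {"offset":[0,0,0.1],"rot":[0,0,0],"gripper":0}
  ]
}}

```text
time_s: 4.25
eef_pos: [492.2, 34.5, 146.9]
ee_rot: [0.0, 0.999, 0.044, 0.0]
force: [-1.6, -4.9, 10.4]
grip_width: -0.002
grip_force: 5.3
```

{"api": "step_arm", "payload": {
  "plan": [
    {"offset":[0,0,0.1],"rot":[0,0,0],"gripper":0},
    {"offset":[0,0,0.1],"rot":[0,0,0],"gripper":0}
  ]
}}

```text
time_s: 4.45
eef_pos: [492.3, 34.4, 146.4]
ee_rot: [0.001, 0.999, 0.044, 0.001]
force: [-2.7, -4.4, 13.6]
grip_width: 0.002
grip_force: 7.1
```

{"api": "step_arm", "payload": {
  "plan": [
    {"offset":[0,0,0.05],"rot":[0,0,0],"gripper":0},
    {"offset":[0,0,0.05],"rot":[0,0,0],"gripper":0}
  ]
}}

```text
time_s: 4.65
eef_pos: [492.4, 34.5, 146.2]
ee_rot: [0.001, 0.999, 0.044, 0.001]
force: [-4.2, -4.4, 17.1]
grip_width: -0.002
grip_force: 9.0
```

{"api": "step_arm", "payload": {
  "plan": [
    {"offset":[0.3,0,0],"rot":[0,0,0],"gripper":0},
    {"offset":[0.6,0,0],"rot":[0,0,0],"gripper":0},
    {"offset":[0.9,0,0],"rot":[0,0,0],"gripper":0},
    {"offset":[1.2,0,0],"rot":[0,0,0],"gripper":0},
    {"offset":[1.2,0,0],"rot":[0,0,0],"gripper":0}
  ]
}}

```text
time_s: 5.15
eef_pos: [504.0, 35.5, 146.1]
ee_rot: [0.001, 0.999, 0.044, 0.0]
force: [-5.5, -4.1, 18.6]
grip_width: -0.001
grip_force: 9.4
```

Jaw sliding at about 5 N with the lever held on its stop.

{"api": "step_arm", "payload": {
  "plan": [
    {"offset":[0.3,0,0],"rot":[0,0,0],"gripper":0},
    {"offset":[0.6,0,0],"rot":[0,0,0],"gripper":0},
    {"offset":[0.9,0,0],"rot":[0,0,0],"gripper":0},
    {"offset":[1.2,0,0],"rot":[0,0,0],"gripper":0},
    {"offset":[1.5,0,0],"rot":[0,0,0],"gripper":0},
    {"offset":[1.8,0,0],"rot":[0,0,0],"gripper":0},
    {"offset":[1.8,0,0],"rot":[0,0,0],"gripper":0}
  ]
}}

```text
time_s: 5.85
eef_pos: [521.9, 37.0, 146.2]
ee_rot: [0.001, 0.999, 0.044, 0.0]
force: [-4.9, -5.1, 17.4]
grip_width: -0.002
grip_force: 9.2
```

Run:
```python
from h import *
c=cam('wrist'); t=cam('top')
im=np.zeros((480,800,3),np.uint8); im[:,:640]=c['color']; im[:320,640:800]=0
cv2.imwrite('pics/w2.png',im[:,:640,::-1])
P=cloud(c); g=(P-np.array([540,107,0]))
x=P[...,0]*VX[0]+P[...,1]*VX[1]; y=P[...,0]*VY[0]+P[...,1]*VY[1]
for Y in (20,35,50,65,80,95):
    m=(abs(y-Y)<2)&(x>490)&(x<720)&(P[...,2]>80)
    o=np.argsort(x[m]); print(Y,' '.join('%d/%d'%(a,b) for a,b in list(zip(x[m][o],P[...,2][m][o]))[::max(1,m.sum()//28)]))
```

```text
20 513/139 516/131 521/129 533/138 534/169 535/122 535/123 536/136 548/110 554/110 560/111 566/112 571/113 576/113 577/110 593/128 597/127 600/128 603/127 606/128 610/129 613/129 616/129 619/127 622/128 626/129 629/127 633/128 636/128
35 506/82 521/82 527/166 528/161 534/159 535/155 535/154 535/145 536/144 547/111 554/111 560/110 566/113 572/113 577/113 578/82 594/128 598/128 602/128 605/128 609/128 612/128 616/128 619/128 623/128 627/129 631/128 634/128 638/129
50 499/80 525/166 534/157 535/157 544/111 549/111 554/112 559/111 563/109 569/113 573/113 577/112 578/94 594/129 597/128 600/128 603/127 606/128 609/128 612/127 616/127 618/128 622/129 625/129 628/127 632/129 635/129 638/127 642/129
65 490/80 506/82 525/92 544/111 550/112 554/111 559/111 563/109 569/112 573/113 577/114 578/108 584/80 596/129 599/128 602/128 605/128 609/128 612/128 615/128 618/128 621/128 625/128 628/128 631/128 635/127 638/127 642/129 646/128
80 541/109 547/112 552/110 556/112 560/111 564/109 569/113 573/113 577/112 578/91 592/126 595/129 598/128 602/129 605/127 608/128 611/128 614/128 617/127 620/128 624/128 627/128 630/128 633/128 637/129 640/128 643/128 647/127 650/128
95 541/109 544/110 546/111 547/110 549/110 550/111 552/111 554/112 555/110 557/112 558/111 560/110 561/112 563/110 564/110 566/113 568/113 569/114 571/114 572/114 574/112 575/114 576/113 577/112 578/81 578/108 578/84 578/82 578/98
```

View pics/w2.png

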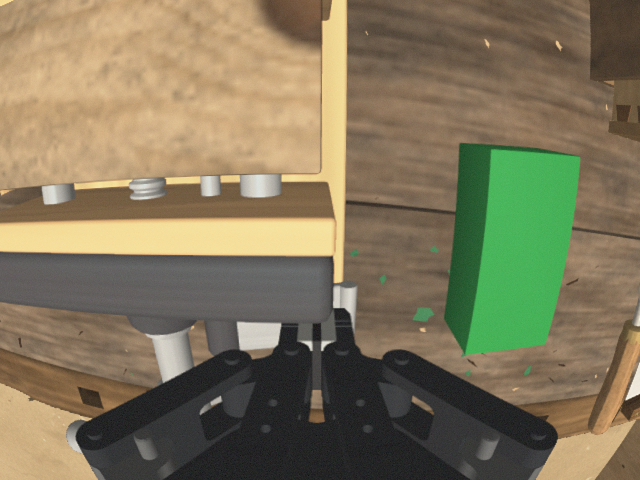

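The wrist view shows the jaw face about 15 mm short of the offcut, with the lever down under the fingers. I'll slide on slowly.

{"api": "step_arm", "payload": {
  "plan": [
    {"offset":[0.3,0,0],"rot":[0,0,0],"gripper":0},
    {"offset":[0.6,0,0],"rot":[0,0,0],"gripper":0},
    {"offset":[0.9,0,0],"rot":[0,0,0],"gripper":0},
    {"offset":[1.2,0,0],"rot":[0,0,0],"gripper":0},
    {"offset":[1.4,0,0],"rot":[0,0,0],"gripper":0},
    {"offset":[1.4,0,0],"rot":[0,0,0],"gripper":0}
  ]
}}

```text
time_s: 6.55
eef_pos: [535.7, 38.2, 146.2]
ee_rot: [0.001, 0.999, 0.044, -0.0]
force: [-6.9, -5.7, 18.2]
grip_width: 0.0
grip_force: 9.5
```

{"api": "step_arm", "payload": {
  "plan": [
    {"offset":[0.2,0,0],"rot":[0,0,0],"gripper":0},
    {"offset":[0.4,0,0],"rot":[0,0,0],"gripper":0},
    {"offset":[0.4,0,0],"rot":[0,0,0],"gripper":0}
  ]
}}

```text
time_s: 6.85
eef_pos: [539.3, 38.5, 146.1]
ee_rot: [0.001, 0.999, 0.044, -0.001]
force: [-9.6, -6.0, 20.8]
grip_width: -0.002
grip_force: 10.5
```

{"api": "step_arm", "payload": {
  "plan": [
    {"offset":[0.15,0,0],"rot":[0,0,0],"gripper":0},
    {"offset":[0.15,0,0],"rot":[0,0,0],"gripper":0}
  ]
}}

```text
time_s: 7.05
eef_pos: [540.3, 38.6, 146.1]
ee_rot: [0.001, 0.999, 0.044, -0.002]
force: [-13.5, -6.0, 21.7]
grip_width: -0.0
grip_force: 11.4
```

{"api": "step_arm", "payload": {
  "plan": [
    {"offset":[0.15,0,0],"rot":[0,0,0],"gripper":0},
    {"offset":[0.15,0,0],"rot":[0,0,0],"gripper":0}
  ]
}}

```text
time_s: 7.25
eef_pos: [541.7, 38.8, 146.1]
ee_rot: [0.001, 0.999, 0.044, -0.002]
force: [-15.0, -6.7, 22.0]
grip_width: -0.001
grip_force: 19.8
```

{"api": "step_arm", "payload": {
  "plan": [
    {"offset":[0.15,0,0],"rot":[0,0,0],"gripper":0},
    {"offset":[0.15,0,0],"rot":[0,0,0],"gripper":0}
  ]
}}

```text
time_s: 7.45
eef_pos: [542.0, 38.8, 146.1]
ee_rot: [0.001, 0.999, 0.044, -0.004]
force: [-25.0, -9.0, 29.3]
grip_width: -0.003
grip_force: 25.9
```

{"api": "step_arm", "payload": {
  "plan": [
    {"offset":[0.15,0,0],"rot":[0,0,0],"gripper":0},
    {"offset":[0.15,0,0],"rot":[0,0,0],"gripper":0}
  ]
}}

```text
time_s: 7.65
eef_pos: [542.2, 38.8, 146.1]
ee_rot: [0.001, 0.999, 0.044, -0.006]
force: [-35.0, -10.3, 36.4]
grip_width: -0.003
grip_force: 31.9
```

Stalled: the jaw is nipped. I'll ease off the push slightly, then let the lever up.

{"api": "step_arm", "payload": {
  "plan": [
    {"offset":[-0.25,0,0],"rot":[0,0,0],"gripper":0},
    {"offset":[-0.25,0,0],"rot":[0,0,0],"gripper":0}
  ]
}}

```text
time_s: 7.85
eef_pos: [541.8, 38.8, 146.1]
ee_rot: [0.001, 0.999, 0.044, -0.002]
force: [-18.4, -6.7, 22.8]
grip_width: 0.002
grip_force: 21.2
```

Run:
```python
from h import *
c=cam('wrist'); save(c,'w3'); s=sense(); print(s['eef_pos'],s['force'])
P=cloud(c)
x=P[...,0]*VX[0]+P[...,1]*VX[1]; y=P[...,0]*VY[0]+P[...,1]*VY[1]
for Y in (20,50,80):
    m=(abs(y-Y)<2)&(x>490)&(x<720)&(P[...,2]>80)
    o=np.argsort(x[m]); print(Y,' '.join('%d/%d'%(a,b) for a,b in list(zip(x[m][o],P[...,2][m][o]))[::max(1,m.sum()//28)]))
```

```text
[541.73581832  38.80611162 146.09075561] [-17.27301971  -7.27277994  23.95005307]
20 533/80 536/135 544/129 553/136 554/164 555/136 555/120 560/111 568/111 574/110 581/113 593/128 596/128 600/128 604/128 608/129 612/128 615/128 619/128 623/128 626/127 630/129 633/129 637/129 640/129 644/128 647/128 651/128 660/112
50 490/80 542/89 555/161 556/161 562/111 568/111 573/111 578/110 584/112 594/128 598/127 601/127 605/128 608/128 612/128 615/128 618/128 622/128 625/128 628/127 632/128 635/129 638/128 642/128 645/129 648/128 657/112 661/114 667/109
80 556/109 562/112 566/111 571/111 576/110 582/112 586/112 595/128 599/129 602/129 606/128 609/127 612/128 616/128 619/128 623/127 626/127 629/128 632/128 635/129 638/128 642/128 645/129 648/129 651/128 660/114 666/108 669/111 674/111
```

View pics/w3.png

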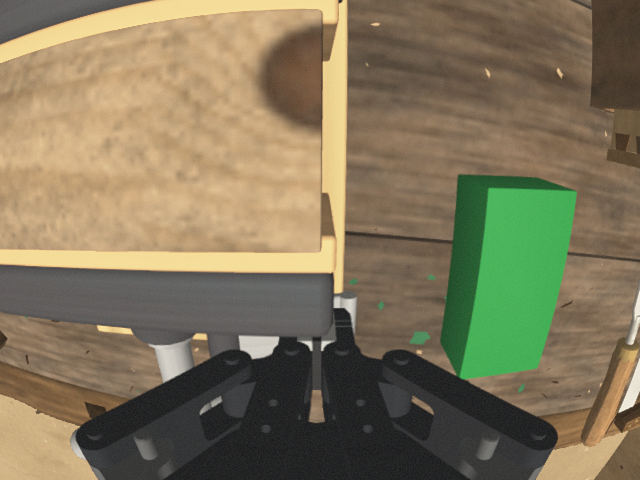

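The wrist view shows the offcut square and nipped between both linings. Now I'll let the lever up.

{"api": "step_arm", "payload": {
  "plan": [
    {"offset":[0,0,-0.5],"rot":[0,0,0],"gripper":0},
    {"offset":[0,0,-1.0],"rot":[0,0,0],"gripper":0},
    {"offset":[0,0,-1.5],"rot":[0,0,0],"gripper":0},
    {"offset":[-0.2,0,-2.2],"rot":[0,0,0],"gripper":0},
    {"offset":[-0.5,0,-6],"rot":[0,0,0],"gripper":0},
    {"offset":[-0.5,0,-10],"rot":[0,0,0],"gripper":0},
    {"offset":[-0.5,0,-13],"rot":[0,0,0],"gripper":0},
    {"offset":[-0.5,0,-13],"rot":[0,0,0],"gripper":0},
    {"offset":[-0.5,0,-13],"rot":[0,0,0],"gripper":0}
  ]
}}

```text
time_s: 8.8
eef_pos: [538.1, 39.1, 274.7]
ee_rot: [-0.0, 0.999, 0.044, 0.0]
force: [0.1, -0.2, -0.0]
grip_width: 0.001
grip_force: 0.0
```

Run:
```python
from h import *
c=cam('wrist'); s=sense(); print(s['eef_pos'],s['force'])
def show(P):
    x=P[...,0]*VX[0]+P[...,1]*VX[1]; y=P[...,0]*VY[0]+P[...,1]*VY[1]; z=P[...,2]
    m=(x>455)&(x<515)&(y>-20)&(y<130)&(z>25)&(z<160)
    # lever blade height
    for Y in range(-16,130,6):
        k=m&(abs(y-Y)<3)&(x<508)
        if k.sum()>2: print(Y,k.sum(),x[k].min().round(),x[k].max().round(),np.percentile(z[k],[5,50,95]).round())
show(cloud(c)); print('scene'); show(cloud(cam('scene')))
```

```text
[537.8845264   39.03717864 273.82160767] [-1.25169704 -0.0835145  -0.58135213]
2 26 476.0 485.0 [38. 41. 44.]
8 125 474.0 490.0 [39. 45. 48.]
14 122 474.0 490.0 [40. 46. 49.]
20 93 474.0 488.0 [41. 49. 53.]
26 82 476.0 486.0 [49. 54. 57.]
32 96 476.0 486.0 [54. 59. 61.]
38 87 477.0 486.0 [58. 63. 66.]
44 131 467.0 494.0 [63. 68. 78.]
50 444 464.0 508.0 [72. 81. 85.]
56 410 463.0 508.0 [81. 86. 88.]
62 341 464.0 508.0 [82. 87. 88.]
68 264 465.0 508.0 [80. 85. 87.]
74 118 467.0 496.0 [81. 89. 93.]
80 104 477.0 486.0 [89. 94. 97.]
86 111 477.0 486.0 [ 93.  99. 102.]
92 122 476.0 486.0 [ 97. 103. 106.]
98 146 476.0 486.0 [102. 108. 114.]
104 200 474.0 490.0 [108. 116. 119.]
110 131 474.0 490.0 [110. 117. 119.]
116 22 476.0 487.0 [112. 116. 118.]
128 5 507.0 508.0 [28. 28. 29.]
scene
-10 3 504.0 508.0 [29. 29. 30.]
-4 4 500.0 507.0 [26. 27. 28.]
8 9 469.0 480.0 [39. 44. 49.]
14 17 468.0 485.0 [38. 45. 49.]
20 14 469.0 477.0 [37. 46. 52.]
26 5 474.0 475.0 [47. 54. 57.]
32 9 473.0 476.0 [51. 54. 62.]
50 13 461.0 494.0 [71. 82. 85.]
56 36 458.0 507.0 [66. 85. 88.]
62 53 460.0 508.0 [68. 85. 90.]
68 62 460.0 507.0 [68. 83. 89.]
74 37 459.0 506.0 [70. 78. 91.]
80 10 473.0 507.0 [26. 92. 97.]
86 10 471.0 496.0 [ 55.  97. 101.]
92 6 473.0 502.0 [ 45. 102. 104.]
98 8 471.0 477.0 [101. 104. 109.]
104 10 473.0 501.0 [ 65. 116. 119.]
110 23 467.0 507.0 [109. 117. 121.]
116 21 470.0 490.0 [105. 113. 121.]
128 3 505.0 507.0 [26. 29. 30.]
```

Lever is up at 86–90 mm, and the bar is unchanged at φ≈0.62. Its plane is at vise-x ≈ 482 and the axis at vise-y ≈ 59.5. Next I'll plan the approach to ball_a from the left.

```bash
cat >> h.py <<'E'
XB,YA,ZA=482.,59.5,75.
def tau(f): return float(np.clip(0.5-0.6*(f-0.62),-0.5,0.5))
def tcp(f,clear=0,half=14.5,t=None):
    t=tau(f) if t is None else t
    n=np.array([-np.cos(t),np.sin(t)]); d=np.array([-np.sin(t),-np.cos(t)])
    q=np.array([YA,ZA])+60*np.array([np.cos(f),np.sin(f)])-(9+half+clear)*n-d*61
    return XB*VX+q[0]*VY+np.array([0,0,q[1]])
def rel(f0,c0,seq): # rows from model pose (f0,c0) to each (f,c)
    A=Rt(tau(f0)); p=tcp(f0,c0)
    for f,c in seq:
        print(f,c,'offset',(A.T@(tcp(f,c)-p)/10).round(2).tolist(),'rot',np.degrees(R.from_matrix(A.T@Rt(tau(f))).as_rotvec()).round(1).tolist())
E
python3 - <<'E'
from h import *
print(tcp(.62,25)); p=tcp(.62,25); q=p.copy(); q[2]=270; go(q,.5); go(p,.5)
B=cloud(cam('top')); m=(B[...,1]>150)&(B[...,2]>150)&(B[...,0]>300)&(B[...,1]<450)
print('obstacles left x>',B[m].min(0).round(),len(B[m]))
E
```

```text
[464.46557242 221.46399883 140.14250729]
offset cm [ -5.72 -18.81   0.37] rot [-28.69   0.12   0.03]
offset cm [ -5.69 -18.81  13.36] rot [-28.69   0.12   0.03]
obstacles left x> [616. 150. 150.] 23359
```

{"api": "step_arm", "payload": {
  "plan": [
    {"offset":[-2.8,-4.7,0],"rot":[-7,0,0],"gripper":0},
    {"offset":[-4,-9.4,0],"rot":[-14,0,0],"gripper":0},
    {"offset":[-5.7,-14,0.2],"rot":[-21,0,0],"gripper":0},
    {"offset":[-5.7,-18.8,0.4],"rot":[-28.7,0,0],"gripper":0},
    {"offset":[-5.7,-18.8,0.4],"rot":[-28.7,0,0],"gripper":0},
    {"offset":[-5.7,-18.8,5],"rot":[-28.7,0,0],"gripper":0},
    {"offset":[-5.7,-18.8,9.5],"rot":[-28.7,0,0],"gripper":0},
    {"offset":[-5.7,-18.8,13.3],"rot":[-28.7,0,0],"gripper":0},
    {"offset":[-5.7,-18.8,13.3],"rot":[-28.7,0,0],"gripper":0},
    {"offset":[-5.7,-18.8,13.3],"rot":[-28.7,0,0],"gripper":0},
    {"offset":[-5.7,-18.8,13.3],"rot":[-28.7,0,0],"gripper":0},
    {"offset":[-5.7,-18.8,13.3],"rot":[-28.7,0,0],"gripper":0}
  ]
}}

```text
time_s: 10.15
eef_pos: [465.8, 221.4, 143.5]
ee_rot: [0.247, 0.968, 0.042, 0.012]
force: [-0.0, -0.5, 0.2]
grip_width: 0.003
grip_force: 0.0
```

Run:
```python
from h import *
s=sense(); print(s['eef_pos'],s['force'],s['joints'].round(2)); go(tcp(.62,25),.5)
c=cam('wrist'); save(c,'w4')
P=cloud(c); x=P@VX; y=P@VY; z=P[...,2]
m=(x>465)&(x<495)&(y>90)&(y<125)&(z>90)&(z<130); print('ball a',m.sum(), np.median(x[m]),np.median(y[m]),np.percentile(z[m],[5,50,95]))
rel(.62,25,[(.62,18),(.62,12),(.62,6),(.62,2)])
```

```text
[465.77073183 221.39810315 143.52857461] [-0.0343242  -0.54551393  0.23026594] [ 0.38  0.58  1.62 -0.53  1.15  2.13]
offset cm [-0.13 -0.18  0.29] rot [-0.   -0.15 -0.09]
ball a 1542 484.49224589084497 111.84788335592278 [ 99.51310928 113.40725286 118.66755306]
0.62 18 offset [-0.0, 0.7, -0.0] rot [0.0, 0.0, 0.0]
0.62 12 offset [-0.0, 1.3, -0.0] rot [0.0, 0.0, 0.0]
0.62 6 offset [-0.0, 1.9, -0.0] rot [0.0, 0.0, 0.0]
0.62 2 offset [0.0, 2.3, -0.0] rot [0.0, 0.0, 0.0]
```

View pics/w4.png

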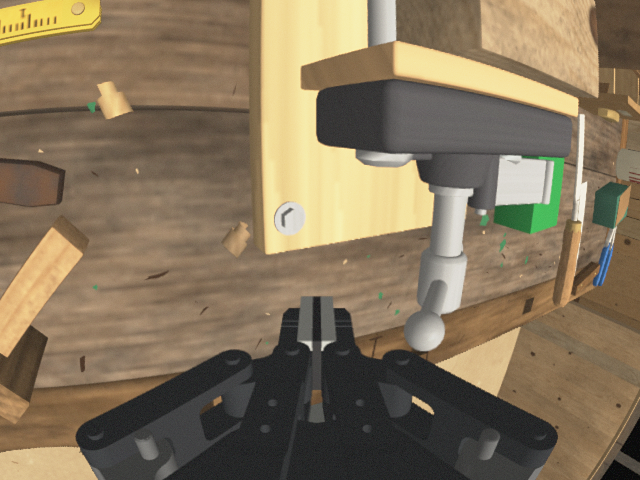

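The ball is at pixel (425,331), with the closed fingertips to its left at (317,320). The approach to it is clear.

{"api": "step_arm", "payload": {
  "plan": [
    {"offset":[-0.1,0.6,0],"rot":[0,0,0],"gripper":0},
    {"offset":[-0.1,1.2,0],"rot":[0,0,0],"gripper":0},
    {"offset":[-0.1,1.8,0],"rot":[0,0,0],"gripper":0},
    {"offset":[-0.1,1.8,0],"rot":[0,0,0],"gripper":0},
    {"offset":[-0.1,1.8,0],"rot":[0,0,0],"gripper":0}
  ]
}}

```text
time_s: 10.7
eef_pos: [465.5, 205.2, 150.5]
ee_rot: [0.248, 0.968, 0.042, 0.011]
force: [0.5, 0.4, 0.0]
grip_width: -0.0
grip_force: 0.0
```

```bash
cat >> h.py <<'E'
def st(f=None):
    s=sense(); F=s['force']; q=s['ee_rot']; A=R.from_quat([q[1],q[2],q[3],q[0]]).as_matrix()
    print('t',s['time_s'],'F vise y,z',(F@VY).round(1),F[2].round(1),'Ftool',(A.T@F).round(1),'pos',s['eef_pos'].round(1),'tilt',np.arcsin(-A[:,2]@VY).round(3))
    # phi from geometry: find f such that ball touches tool side line
    t=np.arcsin(-A[:,2]@VY); n=np.array([-np.cos(t),np.sin(t)]); p=np.array([s['eef_pos']@VY-YA,s['eef_pos'][2]-ZA])
    k=(p@n+23.5)/60 # cos(f)*n0+sin(f)*n1 = cos(f-a), a=pi-t
    f=np.pi-t-np.arccos(np.clip(k,-1,1)); 
    B=60*np.array([np.cos(f),np.sin(f)]); d=np.array([-np.sin(t),-np.cos(t)])
    print('phi if touching',f.round(3),'contact along finger',((B-p)@d).round(1),'Ftan',(-(np.array([F@VY,F[2]])@np.array([-np.sin(f),np.cos(f)]))).round(2))
E
python3 -c "
from h import *
st(); rel(.62,4,[(.62,0),(.66,0),(.7,0),(.75,0),(.8,0)])"
```

```text
t 10.7 F vise y,z 0.3 0.0 Ftool [ 0.6 -0.3 -0.2] pos [465.5 205.2 150.5] tilt 0.501
phi if touching 0.511 contact along finger 65.5 Ftan 0.14
0.62 0 offset [0.0, 0.4, 0.0] rot [0.0, 0.0, 0.0]
0.66 0 offset [0.0, 0.77, -0.15] rot [1.4, -0.0, 0.0]
0.7 0 offset [0.0, 1.14, -0.3] rot [2.8, -0.0, 0.0]
0.75 0 offset [0.0, 1.6, -0.46] rot [4.5, -0.0, 0.0]
0.8 0 offset [0.0, 2.08, -0.6] rot [6.2, -0.0, 0.0]
```

{"api": "step_arm", "payload": {
  "plan": [
    {"offset":[0,0.4,0],"rot":[0,0,0],"gripper":0},
    {"offset":[0,0.6,0],"rot":[0,0,0],"gripper":0},
    {"offset":[0,0.8,-0.1],"rot":[0,0,0],"gripper":0},
    {"offset":[0,0.8,-0.1],"rot":[0,0,0],"gripper":0}
  ]
}}

```text
time_s: 11.1
eef_pos: [465.9, 199.0, 154.9]
ee_rot: [0.247, 0.968, 0.042, 0.011]
force: [0.2, 2.1, -3.7]
grip_width: 0.001
grip_force: 1.6
```

```bash
python3 -c "
from h import *
st(); rel(.65,0,[(.68,0),(.71,0),(.75,0),(.8,0),(.85,0),(.9,0)])"
```

```text
t 11.1 F vise y,z 2.1 -3.7 Ftool [ 0.4 -3.6  2.3] pos [465.9 199.  154.9] tilt 0.5
phi if touching 0.653 contact along finger 62.4 Ftan 4.24
0.68 0 offset [-0.0, 0.27, -0.12] rot [1.0, -0.0, -0.0]
0.71 0 offset [-0.0, 0.55, -0.22] rot [2.1, -0.0, 0.0]
0.75 0 offset [-0.0, 0.92, -0.36] rot [3.4, -0.0, 0.0]
0.8 0 offset [-0.0, 1.4, -0.51] rot [5.2, -0.0, -0.0]
0.85 0 offset [-0.0, 1.88, -0.64] rot [6.9, -0.0, -0.0]
0.9 0 offset [-0.0, 2.36, -0.74] rot [8.6, -0.0, 0.0]
```

Contact. Turning gradually.

{"api": "step_arm", "payload": {
  "plan": [
    {"offset":[0,0.15,-0.06],"rot":[0.5,0,0],"gripper":0},
    {"offset":[0,0.27,-0.12],"rot":[1,0,0],"gripper":0},
    {"offset":[0,0.27,-0.12],"rot":[1,0,0],"gripper":0}
  ]
}}

```text
time_s: 11.4
eef_pos: [466.1, 197.1, 157.5]
ee_rot: [0.239, 0.97, 0.042, 0.01]
force: [-0.7, 3.9, -4.4]
grip_width: -0.003
grip_force: 2.6
```

```bash
python3 -c "
from h import *
st(); rel(.68,0,[(.70,0),(.72,0),(.74,0),(.76,0),(.78,0)])"
```

```text
t 11.4 F vise y,z 4.0 -4.4 Ftool [-0.4 -5.6  2. ] pos [466.1 197.1 157.5] tilt 0.483
phi if touching 0.686 contact along finger 62.5 Ftan 5.91
0.7 0 offset [0.0, 0.18, -0.08] rot [0.7, -0.0, -0.0]
0.72 0 offset [0.0, 0.37, -0.15] rot [1.4, 0.0, 0.0]
0.74 0 offset [0.0, 0.55, -0.22] rot [2.1, 0.0, 0.0]
0.76 0 offset [0.0, 0.74, -0.29] rot [2.8, -0.0, 0.0]
0.78 0 offset [0.0, 0.93, -0.35] rot [3.4, -0.0, 0.0]
```

{"api": "step_arm", "payload": {
  "plan": [
    {"offset":[0,0.18,-0.08],"rot":[0.7,0,0],"gripper":0},
    {"offset":[0,0.37,-0.15],"rot":[1.4,0,0],"gripper":0},
    {"offset":[0,0.37,-0.15],"rot":[1.4,0,0],"gripper":0}
  ]
}}

```text
time_s: 11.7
eef_pos: [466.4, 194.3, 160.8]
ee_rot: [0.227, 0.973, 0.042, 0.01]
force: [-0.9, 4.4, -5.1]
grip_width: -0.002
grip_force: 2.6
```

```bash
python3 -c "
from h import *
st(); rel(.72,0,[(.74,0),(.76,0),(.78,0),(.8,0),(.82,0)])"
```

```text
t 11.7 F vise y,z 4.5 -5.1 Ftool [-0.5 -6.3  2.6] pos [466.4 194.3 160.8] tilt 0.458
phi if touching 0.73 contact along finger 62.6 Ftan 6.77
0.74 0 offset [0.0, 0.18, -0.07] rot [0.7, -0.0, 0.0]
0.76 0 offset [0.0, 0.37, -0.15] rot [1.4, -0.0, 0.0]
0.78 0 offset [0.0, 0.56, -0.21] rot [2.1, -0.0, 0.0]
0.8 0 offset [0.0, 0.74, -0.28] rot [2.8, -0.0, 0.0]
0.82 0 offset [0.0, 0.93, -0.34] rot [3.4, -0.0, -0.0]
```

{"api": "step_arm", "payload": {
  "plan": [
    {"offset":[0,0.18,-0.07],"rot":[0.7,0,0],"gripper":0},
    {"offset":[0,0.37,-0.15],"rot":[1.4,0,0],"gripper":0},
    {"offset":[0,0.56,-0.21],"rot":[2.1,0,0],"gripper":0},
    {"offset":[0,0.56,-0.21],"rot":[2.1,0,0],"gripper":0}
  ]
}}

```text
time_s: 12.1
eef_pos: [466.8, 190.2, 165.2]
ee_rot: [0.209, 0.977, 0.042, 0.009]
force: [-1.7, 4.8, -3.8]
grip_width: 0.0
grip_force: 2.8
```

```bash
python3 -c "
from h import *
st(); rel(.78,0,[(.8,0),(.82,0),(.84,0)]);rel(.84,0,[(.86,0),(.88,0),(.9,0)]);rel(.9,0,[(.92,0),(.94,0),(.96,0)]);rel(.96,0,[(.98,0),(1,0),(1.02,0)])"
```

```text
t 12.1 F vise y,z 5.0 -3.8 Ftool [-1.3 -6.1  1.4] pos [466.8 190.2 165.2] tilt 0.422
phi if touching 0.789 contact along finger 62.7 Ftan 6.21
0.8 0 offset [-0.0, 0.18, -0.07] rot [0.7, -0.0, -0.0]
0.82 0 offset [0.0, 0.37, -0.14] rot [1.4, 0.0, -0.0]
0.84 0 offset [-0.0, 0.56, -0.21] rot [2.1, 0.0, 0.0]
0.86 0 offset [0.0, 0.19, -0.07] rot [0.7, -0.0, -0.0]
0.88 0 offset [0.0, 0.37, -0.14] rot [1.4, -0.0, -0.0]
0.9 0 offset [0.0, 0.56, -0.2] rot [2.1, -0.0, -0.0]
0.92 0 offset [-0.0, 0.19, -0.07] rot [0.7, -0.0, 0.0]
0.94 0 offset [-0.0, 0.37, -0.13] rot [1.4, 0.0, -0.0]
0.96 0 offset [-0.0, 0.56, -0.19] rot [2.1, -0.0, -0.0]
0.98 0 offset [0.0, 0.19, -0.06] rot [0.7, 0.0, 0.0]
1 0 offset [0.0, 0.38, -0.12] rot [1.4, 0.0, 0.0]
1.02 0 offset [-0.0, 0.57, -0.18] rot [2.1, 0.0, 0.0]
```

{"api": "step_arm", "payload": {
  "plan": [
    {"offset":[0,0.19,-0.07],"rot":[0.7,0,0],"gripper":0},
    {"offset":[0,0.37,-0.14],"rot":[1.4,0,0],"gripper":0},
    {"offset":[0,0.37,-0.14],"rot":[1.4,0,0],"gripper":0}
  ]
}}

```text
time_s: 12.4
eef_pos: [467.0, 187.5, 167.8]
ee_rot: [0.197, 0.979, 0.043, 0.009]
force: [-2.2, 5.4, -3.1]
grip_width: -0.004
grip_force: 2.9
```

```bash
python3 -c "
from h import *
st()"
```

```text
t 12.4 F vise y,z 5.5 -3.1 Ftool [-1.7 -6.3  0.7] pos [467.  187.5 167.8] tilt 0.398
phi if touching 0.826 contact along finger 62.7 Ftan 6.2
```

{"api": "step_arm", "payload": {
  "plan": [
    {"offset":[0,0.19,-0.07],"rot":[0.7,0,0],"gripper":0},
    {"offset":[0,0.37,-0.13],"rot":[1.4,0,0],"gripper":0},
    {"offset":[0,0.47,-0.17],"rot":[1.75,0,0],"gripper":0},
    {"offset":[0,0.47,-0.17],"rot":[1.75,0,0],"gripper":0}
  ]
}}

```text
time_s: 12.8
eef_pos: [467.3, 184.0, 171.1]
ee_rot: [0.182, 0.982, 0.043, 0.008]
force: [-2.3, 4.9, -2.7]
grip_width: -0.006
grip_force: 2.9
```

```bash
python3 -c "
from h import *
st()"
```

```text
t 12.8 F vise y,z 5.1 -2.7 Ftool [-1.9 -5.7  0.7] pos [467.3 184.  171.1] tilt 0.367
phi if touching 0.873 contact along finger 62.8 Ftan 5.61
```

{"api": "step_arm", "payload": {
  "plan": [
    {"offset":[0,0.19,-0.07],"rot":[0.7,0,0],"gripper":0},
    {"offset":[0,0.37,-0.13],"rot":[1.4,0,0],"gripper":0},
    {"offset":[0,0.56,-0.19],"rot":[2.1,0,0],"gripper":0},
    {"offset":[0,0.56,-0.19],"rot":[2.1,0,0],"gripper":0}
  ]
}}

```text
time_s: 13.2
eef_pos: [467.7, 179.4, 175.1]
ee_rot: [0.164, 0.985, 0.043, 0.007]
force: [-2.1, 5.0, -3.0]
grip_width: 0.002
grip_force: 2.9
```

{"api": "step_arm", "payload": {
  "plan": [
    {"offset":[0,0.19,-0.06],"rot":[0.7,0,0],"gripper":0},
    {"offset":[0,0.38,-0.12],"rot":[1.4,0,0],"gripper":0},
    {"offset":[0,0.57,-0.18],"rot":[2.1,0,0],"gripper":0},
    {"offset":[0,0.57,-0.18],"rot":[2.1,0,0],"gripper":0}
  ]
}}

```text
time_s: 13.6
eef_pos: [468.0, 174.6, 178.7]
ee_rot: [0.146, 0.988, 0.043, 0.006]
force: [-3.9, 5.9, 0.2]
grip_width: 0.002
grip_force: 2.9
```

```bash
python3 -c "
from h import *
st()
for f in (1,1.2,1.4,1.6,1.8,2,2.2): rel(f,0,[(f+.06,0)])"
```

```text
t 13.6 F vise y,z 6.2 0.2 Ftool [-3.4 -5.9 -2. ] pos [468.  174.6 178.7] tilt 0.294
phi if touching 0.991 contact along finger 63.0 Ftan 5.13
1.06 0 offset [-0.0, 0.57, -0.18] rot [2.1, -0.0, 0.0]
1.26 0 offset [0.0, 0.57, -0.15] rot [2.1, 0.0, -0.0]
1.46 0 offset [-0.0, 0.58, -0.12] rot [2.1, 0.0, -0.0]
1.6600000000000001 0 offset [0.0, 0.58, -0.09] rot [2.1, 0.0, -0.0]
1.86 0 offset [0.0, 0.58, -0.06] rot [2.1, -0.0, -0.0]
2.06 0 offset [0.0, 0.58, -0.03] rot [2.1, 0.0, -0.0]
2.2600000000000002 0 offset [0.0, 0.57, -0.01] rot [2.1, 0.0, 0.0]
```

{"api": "step_arm", "payload": {
  "plan": [
    {"offset":[-0.1,0.19,-0.06],"rot":[0.7,0,0],"gripper":0},
    {"offset":[-0.1,0.38,-0.12],"rot":[1.4,0,0],"gripper":0},
    {"offset":[-0.1,0.57,-0.18],"rot":[2.1,0,0],"gripper":0},
    {"offset":[-0.1,0.57,-0.18],"rot":[2.1,0,0],"gripper":0}
  ]
}}

```text
time_s: 14.0
eef_pos: [467.8, 169.6, 182.3]
ee_rot: [0.128, 0.991, 0.043, 0.006]
force: [-0.8, 5.7, -1.2]
grip_width: 0.003
grip_force: 2.8
```

{"api": "step_arm", "payload": {
  "plan": [
    {"offset":[0,0.19,-0.06],"rot":[0.7,0,0],"gripper":0},
    {"offset":[0,0.38,-0.11],"rot":[1.4,0,0],"gripper":0},
    {"offset":[0,0.57,-0.17],"rot":[2.1,0,0],"gripper":0},
    {"offset":[0,0.57,-0.17],"rot":[2.1,0,0],"gripper":0}
  ]
}}

```text
time_s: 14.4
eef_pos: [468.3, 164.6, 185.4]
ee_rot: [0.11, 0.993, 0.043, 0.005]
force: [0.2, 5.7, 0.3]
grip_width: 0.002
grip_force: 2.9
```

{"api": "step_arm", "payload": {
  "plan": [
    {"offset":[0,0.19,-0.05],"rot":[0.7,0,0],"gripper":0},
    {"offset":[0,0.38,-0.11],"rot":[1.4,0,0],"gripper":0},
    {"offset":[0,0.57,-0.16],"rot":[2.1,0,0],"gripper":0},
    {"offset":[0,0.57,-0.16],"rot":[2.1,0,0],"gripper":0}
  ]
}}

```text
time_s: 14.8
eef_pos: [468.7, 159.4, 188.3]
ee_rot: [0.092, 0.995, 0.043, 0.004]
force: [-0.6, 5.9, -0.0]
grip_width: -0.003
grip_force: 3.0
```

```bash
python3 -c "
from h import *
st()"
```

```text
t 14.8 F vise y,z 5.9 -0.0 Ftool [-0.1 -5.8 -1.1] pos [468.7 159.4 188.3] tilt 0.184
phi if touching 1.165 contact along finger 63.5 Ftan 5.46
```

{"api": "step_arm", "payload": {
  "plan": [
    {"offset":[0,0.19,-0.05],"rot":[0.7,0,0],"gripper":0},
    {"offset":[0,0.38,-0.1],"rot":[1.4,0,0],"gripper":0},
    {"offset":[0,0.57,-0.15],"rot":[2.1,0,0],"gripper":0},
    {"offset":[0,0.57,-0.15],"rot":[2.1,0,0],"gripper":0}
  ]
}}

```text
time_s: 15.2
eef_pos: [469.2, 154.1, 190.8]
ee_rot: [0.073, 0.996, 0.043, 0.004]
force: [-0.7, 6.5, 0.2]
grip_width: 0.001
grip_force: 3.1
```

{"api": "step_arm", "payload": {
  "plan": [
    {"offset":[0,0.15,-0.04],"rot":[0.5,0,0],"gripper":0},
    {"offset":[0,0.29,-0.07],"rot":[1,0,0],"gripper":0},
    {"offset":[0,0.29,-0.07],"rot":[1,0,0],"gripper":0}
  ]
}}

```text
time_s: 15.5
eef_pos: [469.5, 151.4, 192.0]
ee_rot: [0.065, 0.997, 0.043, 0.003]
force: [-0.2, 6.1, 0.5]
grip_width: -0.002
grip_force: 3.3
```

{"api": "step_arm", "payload": {
  "plan": [
    {"offset":[0,0.19,-0.05],"rot":[0.7,0,0],"gripper":0},
    {"offset":[0,0.38,-0.09],"rot":[1.4,0,0],"gripper":0},
    {"offset":[0,0.48,-0.11],"rot":[1.8,0,0],"gripper":0},
    {"offset":[0,0.48,-0.11],"rot":[1.8,0,0],"gripper":0}
  ]
}}

```text
time_s: 15.9
eef_pos: [470.0, 146.8, 193.8]
ee_rot: [0.049, 0.998, 0.043, 0.003]
force: [0.3, 7.4, 1.7]
grip_width: -0.001
grip_force: 3.4
```

```bash
python3 -c "
from h import *
st()"
```

```text
t 15.9 F vise y,z 7.3 1.7 Ftool [ 1.  -7.1 -2.5] pos [470.  146.8 193.8] tilt 0.099
phi if touching 1.298 contact along finger 63.7 Ftan 6.58
```

{"api": "step_arm", "payload": {
  "plan": [
    {"offset":[0,0.15,-0.03],"rot":[0.5,0,0],"gripper":0},
    {"offset":[0,0.29,-0.07],"rot":[1,0,0],"gripper":0},
    {"offset":[0,0.29,-0.07],"rot":[1,0,0],"gripper":0}
  ]
}}

```text
time_s: 16.2
eef_pos: [470.3, 144.1, 194.9]
ee_rot: [0.04, 0.998, 0.043, 0.003]
force: [0.4, 6.8, 2.3]
grip_width: -0.001
grip_force: 3.5
```

```bash
python3 -c "
from h import *
st()"
```

```text
t 16.2 F vise y,z 6.7 2.3 Ftool [ 1.  -6.5 -2.9] pos [470.3 144.1 194.9] tilt 0.081
phi if touching 1.328 contact along finger 63.8 Ftan 5.96
```

{"api": "step_arm", "payload": {
  "plan": [
    {"offset":[0,0.2,-0.04],"rot":[0.7,0,0],"gripper":0},
    {"offset":[0,0.39,-0.08],"rot":[1.4,0,0],"gripper":0},
    {"offset":[0,0.39,-0.08],"rot":[1.4,0,0],"gripper":0}
  ]
}}

```text
time_s: 16.5
eef_pos: [470.7, 140.2, 196.1]
ee_rot: [0.028, 0.999, 0.043, 0.002]
force: [0.2, 7.5, 3.3]
grip_width: 0.0
grip_force: 3.7
```

```bash
python3 -c "
from h import *
st()"
```

```text
t 16.5 F vise y,z 7.5 3.3 Ftool [ 0.9 -7.3 -3.7] pos [470.7 140.2 196.1] tilt 0.056
phi if touching 1.368 contact along finger 63.8 Ftan 6.67
```

{"api": "step_arm", "payload": {
  "plan": [
    {"offset":[0,0.1,-0.1],"rot":[0.7,0,0],"gripper":0},
    {"offset":[0,0.29,-0.17],"rot":[1.0,0,0],"gripper":0},
    {"offset":[0,0.29,-0.17],"rot":[1.0,0,0],"gripper":0}
  ]
}}

```text
time_s: 16.8
eef_pos: [470.8, 137.2, 197.6]
ee_rot: [0.02, 0.999, 0.044, 0.002]
force: [1.7, 5.2, -1.3]
grip_width: 0.0
grip_force: 2.3
```

```bash
python3 -c "
from h import *
st()"
```

```text
t 16.8 F vise y,z 5.0 -1.3 Ftool [ 2.1 -5.1  1.1] pos [470.8 137.2 197.6] tilt 0.04
phi if touching 1.401 contact along finger 64.4 Ftan 5.19
```

{"api": "step_arm", "payload": {
  "plan": [
    {"offset":[0,0.19,-0.04],"rot":[0.7,0,0],"gripper":0},
    {"offset":[0,0.38,-0.08],"rot":[1.4,0,0],"gripper":0},
    {"offset":[0,0.48,-0.1],"rot":[1.8,0,0],"gripper":0},
    {"offset":[0,0.48,-0.1],"rot":[1.8,0,0],"gripper":0}
  ]
}}

```text
time_s: 17.2
eef_pos: [471.3, 132.5, 198.8]
ee_rot: [0.004, 0.999, 0.044, 0.001]
force: [1.9, 5.1, -0.2]
grip_width: 0.002
grip_force: 2.5
```

```bash
python3 -c "
from h import *
st()"
```

```text
t 17.2 F vise y,z 5.0 -0.2 Ftool [ 2.4 -5.   0.2] pos [471.3 132.5 198.8] tilt 0.008
phi if touching 1.447 contact along finger 64.5 Ftan 4.95
```

{"api": "step_arm", "payload": {
  "plan": [
    {"offset":[0.05,0.19,-0.04],"rot":[0.7,0,0],"gripper":0},
    {"offset":[0.05,0.38,-0.08],"rot":[1.4,0,0],"gripper":0},
    {"offset":[0.05,0.57,-0.12],"rot":[2.1,0,0],"gripper":0},
    {"offset":[0.05,0.57,-0.12],"rot":[2.1,0,0],"gripper":0}
  ]
}}

```text
time_s: 17.6
eef_pos: [472.1, 126.8, 200.0]
ee_rot: [-0.014, 0.999, 0.043, -0.0]
force: [0.6, 5.9, 0.7]
grip_width: -0.002
grip_force: 2.6
```

```bash
python3 -c "
from h import *
st()"
```

```text
t 17.6 F vise y,z 5.8 0.7 Ftool [ 1.1 -5.8 -0.5] pos [472.1 126.8 200. ] tilt -0.029
phi if touching 1.503 contact along finger 64.5 Ftan 5.73
```

{"api": "step_arm", "payload": {
  "plan": [
    {"offset":[0.03,0.19,-0.04],"rot":[0.7,0,0],"gripper":0},
    {"offset":[0.03,0.38,-0.08],"rot":[1.4,0,0],"gripper":0},
    {"offset":[0.03,0.57,-0.12],"rot":[2.1,0,0],"gripper":0},
    {"offset":[0.03,0.57,-0.12],"rot":[2.1,0,0],"gripper":0}
  ]
}}

```text
time_s: 18.0
eef_pos: [472.8, 121.2, 201.0]
ee_rot: [-0.033, 0.999, 0.044, -0.001]
force: [-0.0, 6.0, 0.5]
grip_width: -0.0
grip_force: 2.6
```

```bash
python3 -c "
from h import *
st()"
```

```text
t 18.0 F vise y,z 6.0 0.5 Ftool [ 0.5 -6.  -0.1] pos [472.8 121.2 201. ] tilt -0.065
phi if touching 1.558 contact along finger 64.6 Ftan 5.99
```

{"api": "step_arm", "payload": {
  "plan": [
    {"offset":[0,0.19,-0.04],"rot":[0.7,0,0],"gripper":0},
    {"offset":[0,0.38,-0.07],"rot":[1.4,0,0],"gripper":0},
    {"offset":[0,0.57,-0.11],"rot":[2.1,0,0],"gripper":0},
    {"offset":[0,0.57,-0.11],"rot":[2.1,0,0],"gripper":0}
  ]
}}

```text
time_s: 18.4
eef_pos: [473.4, 115.4, 201.8]
ee_rot: [-0.051, 0.998, 0.043, -0.002]
force: [1.4, 5.7, -0.0]
grip_width: -0.001
grip_force: 2.5
```

```bash
python3 -c "
from h import *
st()"
```

```text
t 18.4 F vise y,z 5.5 -0.0 Ftool [ 1.9 -5.5  0.6] pos [473.4 115.4 201.8] tilt -0.102
phi if touching 1.614 contact along finger 64.8 Ftan 5.52
```

{"api": "step_arm", "payload": {
  "plan": [
    {"offset":[0.03,0.19,-0.03],"rot":[0.7,0,0],"gripper":0},
    {"offset":[0.03,0.38,-0.06],"rot":[1.4,0,0],"gripper":0},
    {"offset":[0.03,0.58,-0.09],"rot":[2.1,0,0],"gripper":0},
    {"offset":[0.03,0.58,-0.09],"rot":[2.1,0,0],"gripper":0}
  ]
}}

```text
time_s: 18.8
eef_pos: [474.2, 109.6, 202.1]
ee_rot: [-0.069, 0.997, 0.043, -0.003]
force: [0.7, 6.3, 1.6]
grip_width: 0.0
grip_force: 2.8
```

```bash
python3 -c "
from h import *
st()"
```

```text
t 18.8 F vise y,z 6.2 1.6 Ftool [ 1.3 -6.3 -0.7] pos [474.2 109.6 202.1] tilt -0.139
phi if touching 1.67 contact along finger 64.8 Ftan 6.29
```

{"api": "step_arm", "payload": {
  "plan": [
    {"offset":[0.03,0.19,-0.03],"rot":[0.7,0,0],"gripper":0},
    {"offset":[0.03,0.38,-0.06],"rot":[1.4,0,0],"gripper":0},
    {"offset":[0.03,0.48,-0.08],"rot":[1.8,0,0],"gripper":0},
    {"offset":[0.03,0.48,-0.08],"rot":[1.8,0,0],"gripper":0}
  ]
}}

```text
time_s: 19.2
eef_pos: [474.7, 104.9, 202.2]
ee_rot: [-0.085, 0.995, 0.044, -0.004]
force: [-0.5, 5.2, 2.3]
grip_width: 0.003
grip_force: 3.0
```

```bash
python3 -c "
from h import *
st()"
```

```text
t 19.2 F vise y,z 5.3 2.3 Ftool [-0.1 -5.6 -1.4] pos [474.7 104.9 202.2] tilt -0.17
phi if touching 1.714 contact along finger 64.8 Ftan 5.54
```

{"api": "step_arm", "payload": {
  "plan": [
    {"offset":[0,0.19,-0.05],"rot":[0.7,0,0],"gripper":0},
    {"offset":[0,0.38,-0.09],"rot":[1.4,0,0],"gripper":0},
    {"offset":[0,0.58,-0.13],"rot":[2.1,0,0],"gripper":0},
    {"offset":[0,0.58,-0.13],"rot":[2.1,0,0],"gripper":0}
  ]
}}

```text
time_s: 19.6
eef_pos: [475.2, 98.9, 202.3]
ee_rot: [-0.103, 0.994, 0.043, -0.005]
force: [1.0, 6.7, 0.7]
grip_width: -0.003
grip_force: 2.5
```

```bash
python3 -c "
from h import *
st()"
```

```text
t 19.6 F vise y,z 6.6 0.7 Ftool [ 1.6 -6.6  0.6] pos [475.2  98.9 202.3] tilt -0.207
phi if touching 1.772 contact along finger 65.1 Ftan 6.58
```

{"api": "step_arm", "payload": {
  "plan": [
    {"offset":[0.02,0.19,-0.03],"rot":[0.7,0,0],"gripper":0},
    {"offset":[0.02,0.38,-0.05],"rot":[1.4,0,0],"gripper":0},
    {"offset":[0.02,0.48,-0.06],"rot":[1.8,0,0],"gripper":0},
    {"offset":[0.02,0.48,-0.06],"rot":[1.8,0,0],"gripper":0}
  ]
}}

```text
time_s: 20.0
eef_pos: [475.7, 94.3, 202.0]
ee_rot: [-0.119, 0.992, 0.043, -0.005]
force: [-0.0, 5.6, 1.3]
grip_width: -0.002
grip_force: 2.9
```

```bash
python3 -c "
from h import *
st()"
```

```text
t 20.0 F vise y,z 5.5 1.3 Ftool [ 0.5 -5.7  0. ] pos [475.7  94.3 202. ] tilt -0.239
phi if touching 1.815 contact along finger 65.1 Ftan 5.7
```

{"api": "step_arm", "payload": {
  "plan": [
    {"offset":[0.02,0.19,-0.03],"rot":[0.7,0,0],"gripper":0},
    {"offset":[0.02,0.38,-0.05],"rot":[1.4,0,0],"gripper":0},
    {"offset":[0.02,0.58,-0.08],"rot":[2.1,0,0],"gripper":0},
    {"offset":[0.02,0.58,-0.08],"rot":[2.1,0,0],"gripper":0}
  ]
}}

```text
time_s: 20.4
eef_pos: [476.3, 88.5, 201.4]
ee_rot: [-0.137, 0.99, 0.043, -0.007]
force: [-2.2, 6.0, 2.5]
grip_width: 0.005
grip_force: 3.2
```

```bash
python3 -c "
from h import *
st(); print(sense()['joints'].round(2))"
```

```text
t 20.4 F vise y,z 6.1 2.5 Ftool [-1.7 -6.6 -0.7] pos [476.3  88.5 201.4] tilt -0.276
phi if touching 1.872 contact along finger 65.1 Ftan 6.59
[-0.16  0.34  1.77  0.3   1.12  1.18]
```

{"api": "step_arm", "payload": {
  "plan": [
    {"offset":[0,0.19,-0.04],"rot":[0.7,0,0],"gripper":0},
    {"offset":[0,0.38,-0.07],"rot":[1.4,0,0],"gripper":0},
    {"offset":[0,0.48,-0.09],"rot":[1.8,0,0],"gripper":0},
    {"offset":[0,0.48,-0.09],"rot":[1.8,0,0],"gripper":0}
  ]
}}

```text
time_s: 20.8
eef_pos: [476.6, 83.7, 200.8]
ee_rot: [-0.153, 0.987, 0.043, -0.007]
force: [-0.1, 5.9, 0.7]
grip_width: 0.001
grip_force: 2.9
```

```bash
python3 -c "
from h import *
st()"
```

```text
t 20.8 F vise y,z 5.9 0.7 Ftool [ 0.4 -5.8  1.1] pos [476.6  83.7 200.8] tilt -0.307
phi if touching 1.916 contact along finger 65.3 Ftan 5.78
```

{"api": "step_arm", "payload": {
  "plan": [
    {"offset":[0,0.19,-0.02],"rot":[0.7,0,0],"gripper":0},
    {"offset":[0,0.38,-0.04],"rot":[1.4,0,0],"gripper":0},
    {"offset":[0,0.48,-0.05],"rot":[1.8,0,0],"gripper":0},
    {"offset":[0,0.48,-0.05],"rot":[1.8,0,0],"gripper":0}
  ]
}}

```text
time_s: 21.2
eef_pos: [477.1, 79.1, 199.9]
ee_rot: [-0.168, 0.985, 0.043, -0.008]
force: [-0.7, 6.8, 2.6]
grip_width: 0.001
grip_force: 3.2
```

```bash
python3 -c "
from h import *
st()"
```

```text
t 21.2 F vise y,z 6.9 2.6 Ftool [-0.1 -7.4 -0.2] pos [477.1  79.1 199.9] tilt -0.339
phi if touching 1.96 contact along finger 65.3 Ftan 7.35
```

{"api": "step_arm", "payload": {
  "plan": [
    {"offset":[0,0.1,-0.01],"rot":[0.4,0,0],"gripper":0},
    {"offset":[0,0.24,-0.02],"rot":[0.9,0,0],"gripper":0},
    {"offset":[0,0.24,-0.02],"rot":[0.9,0,0],"gripper":0}
  ]
}}

```text
time_s: 21.5
eef_pos: [477.3, 76.8, 199.4]
ee_rot: [-0.176, 0.983, 0.043, -0.008]
force: [-2.6, 6.6, 3.2]
grip_width: -0.002
grip_force: 3.6
```

```bash
python3 -c "
from h import *
st()"
```

```text
t 21.5 F vise y,z 6.8 3.2 Ftool [-2.  -7.5 -0.7] pos [477.3  76.8 199.4] tilt -0.354
phi if touching 1.982 contact along finger 65.3 Ftan 7.51
```

Clamping has begun, at 7.5 N and rising. Smaller steps from here.

{"api": "step_arm", "payload": {
  "plan": [
    {"offset":[-0.02,0.12,-0.01],"rot":[0.4,0,0],"gripper":0},
    {"offset":[-0.02,0.24,-0.02],"rot":[0.9,0,0],"gripper":0},
    {"offset":[-0.02,0.24,-0.02],"rot":[0.9,0,0],"gripper":0}
  ]
}}

```text
time_s: 21.8
eef_pos: [477.4, 74.5, 198.9]
ee_rot: [-0.184, 0.982, 0.043, -0.008]
force: [-0.6, 7.5, 4.9]
grip_width: -0.001
grip_force: 3.7
```

```bash
python3 -c "
from h import *
st()"
```

```text
t 21.8 F vise y,z 7.6 4.9 Ftool [ 0.  -8.8 -1.8] pos [477.4  74.5 198.9] tilt -0.37
phi if touching 2.004 contact along finger 65.4 Ftan 8.91
```

{"api": "step_arm", "payload": {
  "plan": [
    {"offset":[0,0.1,-0.02],"rot":[0.3,0,0],"gripper":0},
    {"offset":[0,0.2,-0.04],"rot":[0.6,0,0],"gripper":0},
    {"offset":[0,0.2,-0.04],"rot":[0.6,0,0],"gripper":0}
  ]
}}

```text
time_s: 22.1
eef_pos: [477.5, 72.5, 198.5]
ee_rot: [-0.189, 0.981, 0.043, -0.009]
force: [-0.5, 7.2, 2.4]
grip_width: -0.001
grip_force: 3.5
```

```bash
python3 -c "
from h import *
st(); capture('wrist'); st(); capture('wrist'); st()"
```

```text
t 22.1 F vise y,z 7.2 2.4 Ftool [ 0.1 -7.6  0.4] pos [477.5  72.5 198.5] tilt -0.381
phi if touching 2.025 contact along finger 65.5 Ftan 7.53
t 22.15 F vise y,z 7.1 2.6 Ftool [-0.3 -7.6  0.2] pos [477.5  72.5 198.5] tilt -0.38
phi if touching 2.025 contact along finger 65.5 Ftan 7.56
t 22.2 F vise y,z 6.8 2.6 Ftool [ 0.7 -7.3  0.2] pos [477.5  72.6 198.5] tilt -0.38
phi if touching 2.025 contact along finger 65.5 Ftan 7.28
```

{"api": "step_arm", "payload": {
  "plan": [
    {"offset":[0,0.15,-0.02],"rot":[0.5,0,0],"gripper":0},
    {"offset":[0,0.3,-0.03],"rot":[1,0,0],"gripper":0},
    {"offset":[0,0.3,-0.03],"rot":[1,0,0],"gripper":0}
  ]
}}

```text
time_s: 22.5
eef_pos: [477.8, 69.6, 197.6]
ee_rot: [-0.198, 0.979, 0.043, -0.009]
force: [-0.2, 7.6, 3.3]
grip_width: 0.004
grip_force: 3.6
```

```bash
python3 -c "
from h import *
for i in range(3): st(); capture('wrist')"
```

```text
t 22.5 F vise y,z 7.5 3.3 Ftool [ 0.5 -8.2 -0.2] pos [477.8  69.6 197.6] tilt -0.398
phi if touching 2.057 contact along finger 65.6 Ftan 8.23
t 22.55 F vise y,z 7.0 1.5 Ftool [ 0.1 -7.   1.3] pos [477.8  69.6 197.6] tilt -0.398
phi if touching 2.057 contact along finger 65.6 Ftan 6.88
t 22.6 F vise y,z 6.1 1.8 Ftool [ 0.6 -6.3  0.7] pos [477.8  69.7 197.7] tilt -0.398
phi if touching 2.056 contact along finger 65.6 Ftan 6.22
```

{"api": "step_arm", "payload": {
  "plan": [
    {"offset":[0,0.2,-0.02],"rot":[0.5,0,0],"gripper":0},
    {"offset":[0,0.39,-0.04],"rot":[1,0,0],"gripper":0},
    {"offset":[0,0.39,-0.04],"rot":[1,0,0],"gripper":0}
  ]
}}

```text
time_s: 22.95
eef_pos: [478.1, 65.9, 196.5]
ee_rot: [-0.206, 0.978, 0.043, -0.009]
force: [-0.3, 7.7, 2.5]
grip_width: -0.0
grip_force: 3.5
```

```bash
python3 -c "
from h import *
for i in range(3): st(); capture('wrist')"
```

```text
t 22.95 F vise y,z 7.7 2.5 Ftool [ 0.3 -8.   0.8] pos [478.1  65.9 196.5] tilt -0.416
phi if touching 2.102 contact along finger 65.9 Ftan 7.89
t 23.0 F vise y,z 7.2 2.3 Ftool [ 0.2 -7.6  0.8] pos [478.1  66.  196.5] tilt -0.415
phi if touching 2.102 contact along finger 65.9 Ftan 7.41
t 23.05 F vise y,z 5.9 2.6 Ftool [ 0.2 -6.4 -0. ] pos [478.1  65.9 196.5] tilt -0.415
phi if touching 2.102 contact along finger 65.9 Ftan 6.37
```

{"api": "step_arm", "payload": {
  "plan": [
    {"offset":[0,0.19,-0.01],"rot":[0.7,0,0],"gripper":0},
    {"offset":[0,0.38,-0.02],"rot":[1.4,0,0],"gripper":0},
    {"offset":[0,0.38,-0.02],"rot":[1.4,0,0],"gripper":0}
  ]
}}

```text
time_s: 23.4
eef_pos: [478.5, 62.3, 195.2]
ee_rot: [-0.218, 0.975, 0.043, -0.01]
force: [-0.1, 7.6, 3.4]
grip_width: 0.002
grip_force: 3.9
```

```bash
python3 -c "
from h import *
for i in range(3): st(); capture('wrist')"
```

```text
t 23.4 F vise y,z 7.6 3.4 Ftool [ 0.5 -8.3  0.1] pos [478.5  62.3 195.2] tilt -0.44
phi if touching 2.139 contact along finger 65.9 Ftan 8.21
t 23.45 F vise y,z 7.6 3.9 Ftool [ 0.6 -8.5 -0.3] pos [478.4  62.4 195.2] tilt -0.44
phi if touching 2.138 contact along finger 65.9 Ftan 8.51
t 23.5 F vise y,z 7.4 4.1 Ftool [-0.  -8.5 -0.6] pos [478.4  62.4 195.2] tilt -0.44
phi if touching 2.138 contact along finger 65.9 Ftan 8.46
```

{"api": "step_arm", "payload": {
  "plan": [
    {"offset":[0,0.15,-0.01],"rot":[0.5,0,0],"gripper":0},
    {"offset":[0,0.3,-0.02],"rot":[0.8,0,0],"gripper":0},
    {"offset":[0,0.3,-0.02],"rot":[0.8,0,0],"gripper":0}
  ]
}}

```text
time_s: 23.85
eef_pos: [478.7, 59.6, 194.1]
ee_rot: [-0.225, 0.973, 0.043, -0.01]
force: [-0.6, 7.0, 3.3]
grip_width: -0.001
grip_force: 3.9
```

```bash
python3 -c "
from h import *
for i in range(3): st(); capture('wrist')"
```

```text
t 23.85 F vise y,z 7.0 3.3 Ftool [-0.  -7.7  0.1] pos [478.7  59.6 194.1] tilt -0.454
phi if touching 2.172 contact along finger 66.1 Ftan 7.63
t 23.9 F vise y,z 7.0 3.7 Ftool [ 1.1 -7.9 -0.3] pos [478.7  59.7 194.2] tilt -0.454
phi if touching 2.171 contact along finger 66.0 Ftan 7.89
t 23.95 F vise y,z 7.1 3.7 Ftool [-0.  -8.  -0.2] pos [478.7  59.7 194.2] tilt -0.454
phi if touching 2.172 contact along finger 66.1 Ftan 7.97
```

{"api": "step_arm", "payload": {
  "plan": [
    {"offset":[0,0.2,-0.01],"rot":[0.5,0,0],"gripper":0},
    {"offset":[0,0.45,-0.02],"rot":[1,0,0],"gripper":0},
    {"offset":[0,0.45,-0.02],"rot":[1,0,0],"gripper":0}
  ]
}}

```text
time_s: 24.3
eef_pos: [479.0, 55.5, 192.3]
ee_rot: [-0.234, 0.971, 0.043, -0.011]
force: [-0.3, 7.0, 3.8]
grip_width: -0.003
grip_force: 3.9
```

```bash
python3 -c "
from h import *
for i in range(4): st(); capture('wrist')"
```

```text
t 24.3 F vise y,z 7.0 3.8 Ftool [ 0.3 -8.  -0.2] pos [479.   55.5 192.3] tilt -0.472
phi if touching 2.229 contact along finger 66.4 Ftan 7.89
t 24.35 F vise y,z 7.6 3.7 Ftool [-0.2 -8.5  0.2] pos [479.   55.5 192.4] tilt -0.472
phi if touching 2.228 contact along finger 66.4 Ftan 8.28
t 24.4 F vise y,z 7.2 3.8 Ftool [-0.2 -8.2 -0.1] pos [479.   55.6 192.4] tilt -0.471
phi if touching 2.228 contact along finger 66.4 Ftan 8.05
t 24.45 F vise y,z 6.7 3.6 Ftool [ 0.7 -7.6 -0.2] pos [479.   55.6 192.4] tilt -0.471
phi if touching 2.228 contact along finger 66.4 Ftan 7.49
```

{"api": "step_arm", "payload": {
  "plan": [
    {"offset":[0,0.2,0],"rot":[0.5,0,0],"gripper":0},
    {"offset":[0,0.4,0],"rot":[1,0,0],"gripper":0},
    {"offset":[0,0.5,0],"rot":[1.3,0,0],"gripper":0},
    {"offset":[0,0.5,0],"rot":[1.3,0,0],"gripper":0}
  ]
}}

```text
time_s: 24.9
eef_pos: [479.4, 51.2, 190.2]
ee_rot: [-0.245, 0.969, 0.043, -0.011]
force: [-0.3, 8.2, 4.2]
grip_width: 0.001
grip_force: 4.4
```

```bash
python3 -c "
from h import *
for i in range(3): st(); capture('wrist')"
```

```text
t 24.9 F vise y,z 8.2 4.2 Ftool [ 0.4 -9.2  0.2] pos [479.4  51.2 190.2] tilt -0.495
phi if touching 2.285 contact along finger 66.7 Ftan 8.92
t 24.95 F vise y,z 8.5 5.0 Ftool [ 0.5 -9.9 -0.3] pos [479.4  51.2 190.2] tilt -0.495
phi if touching 2.284 contact along finger 66.7 Ftan 9.7
t 25.0 F vise y,z 7.2 4.3 Ftool [-0.1 -8.4 -0.3] pos [479.4  51.2 190.2] tilt -0.494
phi if touching 2.285 contact along finger 66.7 Ftan 8.23
```

{"api": "step_arm", "payload": {
  "plan": [
    {"offset":[0,0.2,0],"rot":[0.5,0,0],"gripper":0},
    {"offset":[0,0.45,0],"rot":[1.2,0,0],"gripper":0},
    {"offset":[0,0.45,0],"rot":[1.2,0,0],"gripper":0}
  ]
}}

```text
time_s: 25.35
eef_pos: [479.7, 47.2, 188.0]
ee_rot: [-0.255, 0.966, 0.043, -0.012]
force: [0.2, 8.3, 4.3]
grip_width: 0.001
grip_force: 4.5
```

```bash
python3 -c "
from h import *
for i in range(3): st(); capture('wrist')"
```

```text
t 25.35 F vise y,z 8.3 4.3 Ftool [ 1.  -9.3  0.3] pos [479.7  47.2 188. ] tilt -0.516
phi if touching 2.338 contact along finger 67.0 Ftan 8.96
t 25.4 F vise y,z 7.3 4.1 Ftool [-0.4 -8.4  0. ] pos [479.7  47.2 188.1] tilt -0.516
phi if touching 2.338 contact along finger 67.0 Ftan 8.1
t 25.45 F vise y,z 6.8 5.3 Ftool [-0.3 -8.5 -1.3] pos [479.7  47.3 188.1] tilt -0.515
phi if touching 2.338 contact along finger 67.0 Ftan 8.55
```

{"api": "step_arm", "payload": {
  "plan": [
    {"offset":[0,0.2,0],"rot":[0.7,0,0],"gripper":0},
    {"offset":[0,0.4,0],"rot":[1.4,0,0],"gripper":0},
    {"offset":[0,0.6,0],"rot":[2.1,0,0],"gripper":0},
    {"offset":[0,0.75,0],"rot":[2.6,0,0],"gripper":0},
    {"offset":[0,0.75,0],"rot":[2.6,0,0],"gripper":0}
  ]
}}

```text
time_s: 26.0
eef_pos: [480.3, 40.8, 184.4]
ee_rot: [-0.277, 0.96, 0.042, -0.013]
force: [0.0, 8.9, 5.6]
grip_width: -0.001
grip_force: 4.8
```

```bash
python3 -c "
from h import *
for i in range(3): st(); capture('wrist')"
```

```text
t 26.0 F vise y,z 8.8 5.6 Ftool [  0.8 -10.5  -0. ] pos [480.3  40.8 184.4] tilt -0.562
phi if touching 2.413 contact along finger 67.3 Ftan 10.07
t 26.05 F vise y,z 8.4 4.9 Ftool [ 0.6 -9.7  0.3] pos [480.3  40.8 184.4] tilt -0.561
phi if touching 2.413 contact along finger 67.3 Ftan 9.22
t 26.1 F vise y,z 8.0 5.4 Ftool [ 0.6 -9.6 -0.3] pos [480.3  40.8 184.4] tilt -0.561
phi if touching 2.413 contact along finger 67.3 Ftan 9.34
```

{"api": "step_arm", "payload": {
  "plan": [
    {"offset":[0,0.2,0.03],"rot":[0.7,0,0],"gripper":0},
    {"offset":[0,0.4,0.05],"rot":[1.4,0,0],"gripper":0},
    {"offset":[0,0.6,0.07],"rot":[2.1,0,0],"gripper":0},
    {"offset":[0,0.7,0.07],"rot":[2.5,0,0],"gripper":0},
    {"offset":[0,0.7,0.07],"rot":[2.5,0,0],"gripper":0}
  ]
}}

```text
time_s: 26.65
eef_pos: [480.8, 35.1, 180.4]
ee_rot: [-0.298, 0.954, 0.042, -0.013]
force: [-1.4, 5.7, 9.6]
grip_width: 0.002
grip_force: 5.6
```

```bash
python3 -c "
from h import *
for i in range(3): st(); capture('wrist')"
```

```text
t 26.65 F vise y,z 5.8 9.6 Ftool [ -0.9 -10.2  -4.6] pos [480.8  35.1 180.4] tilt -0.605
phi if touching 2.484 contact along finger 67.3 Ftan 11.16
t 26.7 F vise y,z 6.0 8.1 Ftool [-0.6 -9.5 -3.2] pos [480.9  35.1 180.5] tilt -0.605
phi if touching 2.484 contact along finger 67.4 Ftan 10.04
t 26.75 F vise y,z 6.2 8.8 Ftool [ -0.5 -10.1  -3.7] pos [480.8  35.1 180.5] tilt -0.605
phi if touching 2.484 contact along finger 67.4 Ftan 10.72
```

The push square to the bar is about 10.5–11 N, which is in range. Now I'll back away left and up.

{"api": "step_arm", "payload": {
  "plan": [
    {"offset":[0,-1,0],"rot":[0,0,0],"gripper":0},
    {"offset":[0,-3,0],"rot":[0,0,0],"gripper":0},
    {"offset":[0,-5.5,-3],"rot":[0,0,0],"gripper":0},
    {"offset":[0,-8,-6.5],"rot":[0,0,0],"gripper":0},
    {"offset":[0,-10,-10],"rot":[0,0,0],"gripper":0},
    {"offset":[0,-10,-10],"rot":[0,0,0],"gripper":0},
    {"offset":[0,-10,-10],"rot":[0,0,0],"gripper":0},
    {"offset":[0,-10,-10],"rot":[0,0,0],"gripper":0}
  ]
}}

```text
time_s: 27.6
eef_pos: [478.4, 60.3, 317.3]
ee_rot: [-0.297, 0.954, 0.041, -0.014]
force: [-0.8, -0.7, 0.4]
grip_width: -0.006
grip_force: 0.0
```

Run:
```python
from h import *
st(); c=cam('wrist'); t=cam('scene')
im=np.zeros((300,800,3),np.uint8); im[:,:400]=cv2.resize(c['color'],(400,300)); im[:,400:]=cv2.resize(t['color'][200:335,190:370],(400,300),interpolation=cv2.INTER_CUBIC)
cv2.imwrite('pics/end.png',im[:,:,::-1])
```

```text
t 27.6 F vise y,z -0.6 0.4 Ftool [-0.9  0.3 -0.7] pos [478.4  60.3 317.3] tilt -0.603
phi if touching 0.603 contact along finger 222.9 Ftan -0.68
```

View pics/end.png

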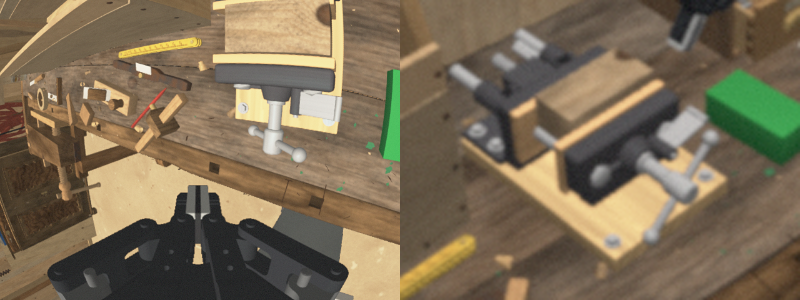

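The work is square between the jaws (scene crop around (600,90)). The lever is up, the bar has turned over to the right, and the arm is clear. Handing in.

```bash
python3 -c "
from rig import *
print(finish_job())"
```

```text
the job is handed in; nothing more can be done
None
```

I handed in the job at about 28 s: the offcut is nipped square between both jaws, the lever is up, and the tommy bar is tightened to a push of about 10.5–11 N, though the force readings vary by about ±0.6 N and the verdict was not shown.

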